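# Sort three punches with the go / no-go slot gauge

### The arm

A 7-joint arm with a two-finger parallel gripper is mounted at the origin on a cart in front of the work surface, level with it; the furniture and walls round the work are solid. World frame = base frame: x ahead of the robot, y to its left, z up, the work surface at z = 0. Lengths are in m, angles in rad, forces in N, time in s.
With the tool pointing down it reaches from about 0.35 to 0.9 m from the base axis. Payload 8.1 kg.
Tool frame: the origin (TCP) lies at the very end of the fingers, on their centre line; the grasp point (between the pads) lies 19 mm behind it (robot.grasp_offset is the distance from the TCP to the grasp point, in m); z points along the fingers, x is the direction in which the jaws open and shut, and the axes are right-handed (so a half turn about z gives the same grasp; the last joint's range is limited). The gripper opens to 92 mm and grips with 3 to 60 N. Pads are 19 mm wide; open, the fingers measure 130 mm over their backs; the gripper's body (75 mm by 190 mm) begins 47 mm behind the grasp point.
Start: joints at [-1.302, 0.434, 0.025, 1.573, -0.012, 1.134, -0.075], TCP at [0.227, 0.582, 0.227] pointing down, gripper open.
Joint ranges: [-2.62, 2.62], [-0.44, 2.09], [-1.27, 1.32], [0.08, 2.57], [-1.32, 4.46], [0.12, 2], [-2.74, 2.74]. Speed limits (rad/s): [2.22, 2.22, 3.01, 3.01, 3.14, 3.14, 3.14].

### API

Orientations are given as a unit quaternion [x, y, z, w].
In Python, from plant import robot, optics gives the robot as it stands.
- The arm moves only by the tool jog_arm, never from a script. Its argument "targets" is a list of rows, each an object of numbers: "wx", "wy", "wz": the turn, a rotation vector about the world's x, y, z in degrees; "dx", "dy", "dz": the shift along the world's x, y, z in mm; "jaw": the finger opening in mm, from 0 to 91.8. In form: [{"wx": .., "wy": .., "wz": .., "dx": .., "dy": .., "dz": .., "jaw": ..}, ...]. A call has 1 to 12 rows; each row is the pose to reach, as a shift and turn from the pose commanded when the call began; what a row does not reach only later rows make up. A row lasts 1/8 s, in which the tool goes at most 62.5 mm and 10.7 degrees, less where a joint would pass 70% of its speed; a pose out of reach is approached as far as the arm can. A call with a gripper value outside its range is refused whole. The fingers move at their own pace and stop on an object; "squeeze" is the grip in N (left out, the last holds). Time passes only in rows, so rows that repeat a pose let the fingers close. It gives the time, the measured TCP pose, the force and the opening at its end, in the units of the state.
- robot.read_state(): the state, without advancing time (a new reading comes with each control period).
- optics.camera(name): name is "scene" or "top" or "wrist"; returns a dict with "pixels" (400x640x3 uint8, red, green, blue), "fx", "fy", "cx", "cy" (pixels), "k1" (the pictures are not rectified: a ray, as slopes to the right and down, at radius r is drawn at 1 + k1 r^2 times it, then the intrinsics apply), "eye" and "rotation" of the camera in the world; the wrist camera has in their place "T_tool_cam" (4x4, takes a point from camera to tool coordinates, whose origin is the TCP and whose axes are the tool frame's). Camera axes: x right, y down, z forward; pixel columns grow to the right and rows downward; lengths in m; the calibration is good to about 2 mm. A picture is of the moment at which its call begins: read the wrist's pose just before it. There is no depth.
- robot.job_done(): hands the job in, once; it reports no verdict.
Trained networks look in the newest picture that a camera, given by its name, has taken for a name from the list of things; names that differ only in an ending like _2 or _b are one class to them, and where a whole thing is asked for, a point or a joint stands for the part that bears it (a point fixed in the world has none). Each returns a list of dicts, best first, with "conf" (0 to 1); they miss things now and then, are a little off and sometimes report something else, mostly with a low value. They report only what shows in the picture. A call takes as long as a camera call. They do not tell look-alikes from the thing itself.
- optics.trace(camera, query): "mask" (400x640 bool, what is visible of it).
- optics.landmark_of(camera, query): "location" ([x, y, z] in m, in the coordinates of the camera as it stood for that picture, good to about 4 mm: a listed point, or the origin of a listed thing).
The state is a dict: "time_s": time; "qpos": joint angles; "dq": joint speeds; "effort": joint torques, N m; "position": TCP position; "orientation": TCP orientation; "force": force on the tool from outside, world axes, zero at the start; "torque": the same for the moment, N m; "grip_width": finger opening in m.
Only numpy, scipy, OpenCV 4.12 (cv2) and the standard library are available. Lean on these libraries where they do the work, as an engineer would, in place of code of your own. Each camera call takes 0.05 s, during which the arm holds its last target.

### The job

Check each of the three steel punches in the slot gauge, one at a time: gently push its body upright along the slot from the wide (green) end until it stops or is well inside the narrow (red) slot, then stand it in its tray before taking the next. A punch that does not enter the green slot goes in the yellow tray, one that passes the green slot but stops at the red goes in the green tray, and one that enters the red slot too goes in the red tray; check all three, even the last. Leave all three standing upright, never force or topple a punch, and leave the other things on the bench where they are.

Things in the scene. Friction and masses are not known exactly. Their poses are not given: they have to be found in the camera images.
- punch_a: Loose upright steel punch, about 0.2 kg: round body 40 mm high (z 0 to 40), on it a round shank 18 mm in diameter, 36 mm high (z 40 to 76), to grip it by. Body diameter 20, 30 or 40 mm, one of each among the three; which is which is not told. Origin at the centre of the underside, z along the axis to the shank.
- punch_b: Loose upright steel punch, about 0.2 kg: round body 40 mm high (z 0 to 40), on it a round shank 18 mm in diameter, 36 mm high (z 40 to 76), to grip it by. Body diameter 20, 30 or 40 mm, one of each among the three; which is which is not told. Origin at the centre of the underside, z along the axis to the shank.
- punch_c: Loose upright steel punch, about 0.2 kg: round body 40 mm high (z 0 to 40), on it a round shank 18 mm in diameter, 36 mm high (z 40 to 76), to grip it by. Body diameter 20, 30 or 40 mm, one of each among the three; which is which is not told. Origin at the centre of the underside, z along the axis to the shank.
- gauge: Steel slot gauge fixed to the bench: base plate 130 x 90 x 6 mm (x -70 to +60) with parallel jaws 30 mm high on it (tops 36 mm above the bench). The slot between the jaws runs along x, centred on y = 0, open above and at both ends; punches are pushed along +x with the body between the jaws. Origin on the bench under the step between the wide and the narrow slot, z up.
- gauge_mouth (a point): Middle of the slot's entry, at gauge x = -58 mm, on the base plate's top, 6 mm above the bench. The go slot runs from here to x = 0, 35 mm wide, green strips on its jaws; the jaw ends are rounded, 8 mm radius. A 40 mm body stops here, its axis at about gauge x = -62 mm.
- gauge_step (a point): Middle of the slot at gauge x = 0, on the base plate's top, 6 mm above the bench; axes as the gauge's. Here a square step begins the no-go slot, 25 mm wide, to x = +45 mm, red strips on its jaws. A 30 mm body stops here, its axis at about x = -8 mm; a 20 mm body goes on into the no-go slot.
- tray_green: Green plastic tray fixed to the bench, 90 x 90 mm outside, 16 mm high, walls and floor 3 mm thick; for punches that pass the go slot and stop at the no-go slot (good). Origin at the centre of the underside, so the inner floor is 3 mm above it; z up.
- tray_yellow: Yellow plastic tray fixed to the bench, 90 x 90 mm outside, 16 mm high, walls and floor 3 mm thick; for punches that do not enter the go slot (too thick, to be reground). Origin at the centre of the underside, so the inner floor is 3 mm above it; z up.
- tray_red: Red plastic tray fixed to the bench, 90 x 90 mm outside, 16 mm high, walls and floor 3 mm thick; for punches that enter the no-go slot too (worn, scrap). Origin at the centre of the underside, so the inner floor is 3 mm above it; z up.
- tape_roll: Loose bystander: cream roll of masking tape, 67 mm across, 24 mm high, lying flat. Origin at the centre of its underside.
- v_block: Loose bystander: ground steel V block, 62 x 57 x 35 mm. Origin at the centre of its underside.
- cup_28: Fixed bystander: deep drawn steel cup, 64 mm across, 47 mm high, open upward. Origin at the centre of its underside.
- cup_29: Fixed bystander: deep drawn steel cup, 64 mm across, 47 mm high, open upward. Origin at the centre of its underside.
- cup_30: Fixed bystander: deep drawn steel cup, 64 mm across, 47 mm high, open upward. Origin at the centre of its underside.
- chip_brush: Fixed bystander: flat brush with wooden handle, about 155 mm long, 12 mm high. Origin at the centre of its underside.
Things that resemble listed ones, but are neither listed nor needed, are in the scene too. What is shaped like the punch_b but purple or turquoise is not meant.

How it is judged:
On the way, in this order (a step that is already met when the one before it is completed fails the run):
1. a first punch is checked in the gauge: pushed to where its size stops it, or into the narrow slot if it goes (((x of punch_a in the frame of gauge_step between -0.073 and -0.056 m and y of punch_a in the frame of gauge_step between -0.007 and 0.007 m and z of punch_a in the frame of gauge_step between -0.004 and 0.018 m and contact force between punch_a and gauge above 0.5 N) or (x of punch_b in the frame of gauge_step between 0.01 and 0.06 m and y of punch_b in the frame of gauge_step between -0.007 and 0.007 m and z of punch_b in the frame of gauge_step between -0.004 and 0.018 m) or (x of punch_c in the frame of gauge_step between -0.015 and -0.004 m and y of punch_c in the frame of gauge_step between -0.007 and 0.007 m and z of punch_c in the frame of gauge_step between -0.004 and 0.018 m and contact force between punch_c and gauge above 0.5 N))), for 0.05 s.
2. one punch stands released in its right tray (((x of punch_a in the frame of tray_yellow between -0.042 and 0.042 m and y of punch_a in the frame of tray_yellow between -0.042 and 0.042 m and z of punch_a in the frame of tray_yellow below 0.008 m and angle between punch_a's own z axis and vertical below 0.15 rad and linear speed of punch_a below 0.03 m/s and contact force between punch_a and the fingers below 0.1 N) or (x of punch_b in the frame of tray_red between -0.042 and 0.042 m and y of punch_b in the frame of tray_red between -0.042 and 0.042 m and z of punch_b in the frame of tray_red below 0.008 m and angle between punch_b's own z axis and vertical below 0.15 rad and linear speed of punch_b below 0.03 m/s and contact force between punch_b and the fingers below 0.1 N) or (x of punch_c in the frame of tray_green between -0.042 and 0.042 m and y of punch_c in the frame of tray_green between -0.042 and 0.042 m and z of punch_c in the frame of tray_green below 0.008 m and angle between punch_c's own z axis and vertical below 0.15 rad and linear speed of punch_c below 0.03 m/s and contact force between punch_c and the fingers below 0.1 N))), for 0.1 s.
3. with one punch sorted, another is checked in the gauge ((((x of punch_a in the frame of tray_yellow between -0.042 and 0.042 m and y of punch_a in the frame of tray_yellow between -0.042 and 0.042 m and z of punch_a in the frame of tray_yellow below 0.008 m and angle between punch_a's own z axis and vertical below 0.15 rad and linear speed of punch_a below 0.03 m/s and contact force between punch_a and the fingers below 0.1 N) and (x of punch_b in the frame of gauge_step between 0.01 and 0.06 m and y of punch_b in the frame of gauge_step between -0.007 and 0.007 m and z of punch_b in the frame of gauge_step between -0.004 and 0.018 m)) or ((x of punch_a in the frame of tray_yellow between -0.042 and 0.042 m and y of punch_a in the frame of tray_yellow between -0.042 and 0.042 m and z of punch_a in the frame of tray_yellow below 0.008 m and angle between punch_a's own z axis and vertical below 0.15 rad and linear speed of punch_a below 0.03 m/s and contact force between punch_a and the fingers below 0.1 N) and (x of punch_c in the frame of gauge_step between -0.015 and -0.004 m and y of punch_c in the frame of gauge_step between -0.007 and 0.007 m and z of punch_c in the frame of gauge_step between -0.004 and 0.018 m and contact force between punch_c and gauge above 0.5 N)) or ((x of punch_b in the frame of tray_red between -0.042 and 0.042 m and y of punch_b in the frame of tray_red between -0.042 and 0.042 m and z of punch_b in the frame of tray_red below 0.008 m and angle between punch_b's own z axis and vertical below 0.15 rad and linear speed of punch_b below 0.03 m/s and contact force between punch_b and the fingers below 0.1 N) and (x of punch_a in the frame of gauge_step between -0.073 and -0.056 m and y of punch_a in the frame of gauge_step between -0.007 and 0.007 m and z of punch_a in the frame of gauge_step between -0.004 and 0.018 m and contact force between punch_a and gauge above 0.5 N)) or ((x of punch_b in the frame of tray_red between -0.042 and 0.042 m and y of punch_b in the frame of tray_red between -0.042 and 0.042 m and z of punch_b in the frame of tray_red below 0.008 m and angle between punch_b's own z axis and vertical below 0.15 rad and linear speed of punch_b below 0.03 m/s and contact force between punch_b and the fingers below 0.1 N) and (x of punch_c in the frame of gauge_step between -0.015 and -0.004 m and y of punch_c in the frame of gauge_step between -0.007 and 0.007 m and z of punch_c in the frame of gauge_step between -0.004 and 0.018 m and contact force between punch_c and gauge above 0.5 N)) or ((x of punch_c in the frame of tray_green between -0.042 and 0.042 m and y of punch_c in the frame of tray_green between -0.042 and 0.042 m and z of punch_c in the frame of tray_green below 0.008 m and angle between punch_c's own z axis and vertical below 0.15 rad and linear speed of punch_c below 0.03 m/s and contact force between punch_c and the fingers below 0.1 N) and (x of punch_a in the frame of gauge_step between -0.073 and -0.056 m and y of punch_a in the frame of gauge_step between -0.007 and 0.007 m and z of punch_a in the frame of gauge_step between -0.004 and 0.018 m and contact force between punch_a and gauge above 0.5 N)) or ((x of punch_c in the frame of tray_green between -0.042 and 0.042 m and y of punch_c in the frame of tray_green between -0.042 and 0.042 m and z of punch_c in the frame of tray_green below 0.008 m and angle between punch_c's own z axis and vertical below 0.15 rad and linear speed of punch_c below 0.03 m/s and contact force between punch_c and the fingers below 0.1 N) and (x of punch_b in the frame of gauge_step between 0.01 and 0.06 m and y of punch_b in the frame of gauge_step between -0.007 and 0.007 m and z of punch_b in the frame of gauge_step between -0.004 and 0.018 m)))), for 0.05 s.
4. two punches stand released in their right trays ((((x of punch_a in the frame of tray_yellow between -0.042 and 0.042 m and y of punch_a in the frame of tray_yellow between -0.042 and 0.042 m and z of punch_a in the frame of tray_yellow below 0.008 m and angle between punch_a's own z axis and vertical below 0.15 rad and linear speed of punch_a below 0.03 m/s and contact force between punch_a and the fingers below 0.1 N) and (x of punch_b in the frame of tray_red between -0.042 and 0.042 m and y of punch_b in the frame of tray_red between -0.042 and 0.042 m and z of punch_b in the frame of tray_red below 0.008 m and angle between punch_b's own z axis and vertical below 0.15 rad and linear speed of punch_b below 0.03 m/s and contact force between punch_b and the fingers below 0.1 N)) or ((x of punch_a in the frame of tray_yellow between -0.042 and 0.042 m and y of punch_a in the frame of tray_yellow between -0.042 and 0.042 m and z of punch_a in the frame of tray_yellow below 0.008 m and angle between punch_a's own z axis and vertical below 0.15 rad and linear speed of punch_a below 0.03 m/s and contact force between punch_a and the fingers below 0.1 N) and (x of punch_c in the frame of tray_green between -0.042 and 0.042 m and y of punch_c in the frame of tray_green between -0.042 and 0.042 m and z of punch_c in the frame of tray_green below 0.008 m and angle between punch_c's own z axis and vertical below 0.15 rad and linear speed of punch_c below 0.03 m/s and contact force between punch_c and the fingers below 0.1 N)) or ((x of punch_b in the frame of tray_red between -0.042 and 0.042 m and y of punch_b in the frame of tray_red between -0.042 and 0.042 m and z of punch_b in the frame of tray_red below 0.008 m and angle between punch_b's own z axis and vertical below 0.15 rad and linear speed of punch_b below 0.03 m/s and contact force between punch_b and the fingers below 0.1 N) and (x of punch_c in the frame of tray_green between -0.042 and 0.042 m and y of punch_c in the frame of tray_green between -0.042 and 0.042 m and z of punch_c in the frame of tray_green below 0.008 m and angle between punch_c's own z axis and vertical below 0.15 rad and linear speed of punch_c below 0.03 m/s and contact force between punch_c and the fingers below 0.1 N)))), for 0.1 s.
5. with two sorted, the last punch is checked in the gauge ((((x of punch_a in the frame of tray_yellow between -0.042 and 0.042 m and y of punch_a in the frame of tray_yellow between -0.042 and 0.042 m and z of punch_a in the frame of tray_yellow below 0.008 m and angle between punch_a's own z axis and vertical below 0.15 rad and linear speed of punch_a below 0.03 m/s and contact force between punch_a and the fingers below 0.1 N) and (x of punch_b in the frame of tray_red between -0.042 and 0.042 m and y of punch_b in the frame of tray_red between -0.042 and 0.042 m and z of punch_b in the frame of tray_red below 0.008 m and angle between punch_b's own z axis and vertical below 0.15 rad and linear speed of punch_b below 0.03 m/s and contact force between punch_b and the fingers below 0.1 N) and (x of punch_c in the frame of gauge_step between -0.015 and -0.004 m and y of punch_c in the frame of gauge_step between -0.007 and 0.007 m and z of punch_c in the frame of gauge_step between -0.004 and 0.018 m and contact force between punch_c and gauge above 0.5 N)) or ((x of punch_a in the frame of tray_yellow between -0.042 and 0.042 m and y of punch_a in the frame of tray_yellow between -0.042 and 0.042 m and z of punch_a in the frame of tray_yellow below 0.008 m and angle between punch_a's own z axis and vertical below 0.15 rad and linear speed of punch_a below 0.03 m/s and contact force between punch_a and the fingers below 0.1 N) and (x of punch_c in the frame of tray_green between -0.042 and 0.042 m and y of punch_c in the frame of tray_green between -0.042 and 0.042 m and z of punch_c in the frame of tray_green below 0.008 m and angle between punch_c's own z axis and vertical below 0.15 rad and linear speed of punch_c below 0.03 m/s and contact force between punch_c and the fingers below 0.1 N) and (x of punch_b in the frame of gauge_step between 0.01 and 0.06 m and y of punch_b in the frame of gauge_step between -0.007 and 0.007 m and z of punch_b in the frame of gauge_step between -0.004 and 0.018 m)) or ((x of punch_b in the frame of tray_red between -0.042 and 0.042 m and y of punch_b in the frame of tray_red between -0.042 and 0.042 m and z of punch_b in the frame of tray_red below 0.008 m and angle between punch_b's own z axis and vertical below 0.15 rad and linear speed of punch_b below 0.03 m/s and contact force between punch_b and the fingers below 0.1 N) and (x of punch_c in the frame of tray_green between -0.042 and 0.042 m and y of punch_c in the frame of tray_green between -0.042 and 0.042 m and z of punch_c in the frame of tray_green below 0.008 m and angle between punch_c's own z axis and vertical below 0.15 rad and linear speed of punch_c below 0.03 m/s and contact force between punch_c and the fingers below 0.1 N) and (x of punch_a in the frame of gauge_step between -0.073 and -0.056 m and y of punch_a in the frame of gauge_step between -0.007 and 0.007 m and z of punch_a in the frame of gauge_step between -0.004 and 0.018 m and contact force between punch_a and gauge above 0.5 N)))), for 0.05 s.
At the end, for the whole second after the job is handed in: All three punches stand released, at rest and upright (within 0.15 rad) on the floors of their right trays, axes within 42 mm of the tray's centre along both sides: too thick in yellow, good in green, worn in red (x of punch_a in the frame of tray_yellow between -0.042 and 0.042 m and y of punch_a in the frame of tray_yellow between -0.042 and 0.042 m and z of punch_a in the frame of tray_yellow below 0.008 m and angle between each of punch_a, punch_b, punch_c's own z axis and vertical below 0.15 rad and linear speed of each of punch_a, punch_b, punch_c below 0.03 m/s and contact force between each of punch_a, punch_b, punch_c and the fingers below 0.1 N and x of punch_b in the frame of tray_red between -0.042 and 0.042 m and y of punch_b in the frame of tray_red between -0.042 and 0.042 m and z of punch_b in the frame of tray_red below 0.008 m and x of punch_c in the frame of tray_green between -0.042 and 0.042 m and y of punch_c in the frame of tray_green between -0.042 and 0.042 m and z of punch_c in the frame of tray_green below 0.008 m); the robot touches nothing.
It fails at once if a punch is toppled (leans more than 0.7 rad) (angle between any of punch_a, punch_b, punch_c's own z axis and vertical above 0.7 rad).
It fails at once if a punch is forced in the gauge (more than 60 N) (contact force between any of punch_a, punch_b, punch_c and gauge above 60 N).
It fails at once if a bystander is moved by more than 25 mm (distance of any of tape_roll, v_block from where it was at the start of the episode above 0.025 m).
It also fails if it takes over 72 s, if anything falls off the work surface, if the arm or the gripper's body presses on something with over 40 N, if the wrist force passes 120 N, or if a joint passes its speed limit or range.

## Working session

There is one attempt and no reset: what is moved stays moved. The work goes in short steps, Python scripts to look and compute and a tool call to move; the robot and the scene stay as the last step left them, time stands still between calls to the robot, and variables do not carry over. Pictures are saved under pics/ and viewed, and the job is handed in when it is done.

Besides the shell and the picture viewer there is one more tool, called after "Emit:" in YAML: its name, and indented under it one key for each argument. jog_arm: Moves the arm, as the interface text tells. Its arguments: {"type":"object","properties":{"targets":{"type":"array"},"squeeze":{"type":"number"}},"required":["targets"]}

```bash
mkdir -p pics; ls; cat > h.py <<'E'
import numpy as np, cv2
from plant import robot, optics
from scipy.spatial.transform import Rotation as R
def snap(n,f=None):
    c=optics.camera(n)
    if f: cv2.imwrite('pics/'+f+'.png',c['pixels'][:,:,::-1])
    return c
def proj(c,P):
    p=(np.asarray(P)-c['eye'])@np.asarray(c['rotation'])
    s=p[...,:2]/p[...,2:]; r2=(s**2).sum(-1,keepdims=True); s=s*(1+c['k1']*r2)
    return s*[c['fx'],c['fy']]+[c['cx'],c['cy']]
def ray(c,uv):
    d=(np.asarray(uv,float)-[c['cx'],c['cy']])/[c['fx'],c['fy']]; s=d.copy()
    for _ in range(20): s=d/(1+c['k1']*(s**2).sum(-1,keepdims=True))
    return np.append(s,1)@np.asarray(c['rotation']).T
def atz(c,uv,z):
    d=ray(c,uv); e=np.asarray(c['eye']); return e+d*(z-e[2])/d[2]
E
python3 - <<'E'
from h import *
for n in('top','scene'):
    c=snap(n,n+'0'); print(n,np.round(c['eye'],3),np.round(c['rotation'],3).tolist(),c['fx'],c['k1'])
    for q in ['punch_a','gauge','gauge_mouth','gauge_step','tray_green','tray_yellow','tray_red','tape_roll','v_block','cup_28','chip_brush']:
        try:
            for d in optics.landmark_of(n,q)[:6]:
                p=np.asarray(c['eye'])+np.asarray(c['rotation'])@d['location']
                print(q,round(d['conf'],2),np.round(p,3),np.round(proj(c,p)))
        except Exception as e: print(q,e)
print(robot.read_state())
E
```

```text
pics
top [0.426 0.249 1.252] [-0.705, 0.708, -0.029, 0.038] 415.1918338826067 0.023318533071559604
punch_a matmul: Input operand 1 has a mismatch in its core dimension 0, with gufunc signature (n?,k),(k,m?)->(n?,m?) (size 3 is different from 4)
gauge matmul: Input operand 1 has a mismatch in its core dimension 0, with gufunc signature (n?,k),(k,m?)->(n?,m?) (size 3 is different from 4)
gauge_step matmul: Input operand 1 has a mismatch in its core dimension 0, with gufunc signature (n?,k),(k,m?)->(n?,m?) (size 3 is different from 4)
tray_green matmul: Input operand 1 has a mismatch in its core dimension 0, with gufunc signature (n?,k),(k,m?)->(n?,m?) (size 3 is different from 4)
tray_yellow matmul: Input operand 1 has a mismatch in its core dimension 0, with gufunc signature (n?,k),(k,m?)->(n?,m?) (size 3 is different from 4)
tray_red matmul: Input operand 1 has a mismatch in its core dimension 0, with gufunc signature (n?,k),(k,m?)->(n?,m?) (size 3 is different from 4)
tape_roll matmul: Input operand 1 has a mismatch in its core dimension 0, with gufunc signature (n?,k),(k,m?)->(n?,m
[... 1911 characters left out ...]
 'qpos': array([-1.30157688,  0.43450138,  0.02500402,  1.57317507, -0.01160021,
        1.13401086, -0.07509165]), 'dq': array([ 3.25879609e-04, -1.03628228e-03,  6.35879947e-04,  7.01943551e-05,
       -6.19789285e-04,  4.91883980e-04,  6.44056204e-04]), 'effort': array([-9.48379943e-05, -6.67670631e+01,  9.83409695e-01, -3.14823282e+01,
       -6.08479232e-02,  3.19667032e-02,  1.62528585e-05]), 'position': array([0.22710404, 0.58230359, 0.22675069]), 'orientation': array([ 8.25646928e-01,  5.64187159e-01,  2.39294574e-05, -1.05556661e-05]), 'force': array([-0.61173223, -0.33870926, -0.09042777]), 'torque': array([ 0.03243185,  0.00465142, -0.01959278]), 'grip_width': 0.09163557581997352}
```

```bash
cat > h.py <<'E'
import numpy as np, cv2
from plant import robot, optics
from scipy.spatial.transform import Rotation as R
def snap(n,f=None):
    s=robot.read_state() if n=='wrist' else None
    c=dict(optics.camera(n))
    if n=='wrist':
        T=np.asarray(c['T_tool_cam']); Rt=R.from_quat(s['orientation']).as_matrix()
        c['Rm']=Rt@T[:3,:3]; c['eye']=s['position']+Rt@T[:3,3]
    else: c['Rm']=R.from_quat(c['rotation']).as_matrix(); c['eye']=np.asarray(c['eye'])
    if f: cv2.imwrite('pics/'+f+'.png',c['pixels'][:,:,::-1])
    return c
def proj(c,P):
    p=(np.asarray(P)-c['eye'])@c['Rm']
    s=p[...,:2]/p[...,2:]; r2=(s**2).sum(-1,keepdims=True); s=s*(1+c['k1']*r2)
    return s*[c['fx'],c['fy']]+[c['cx'],c['cy']]
def ray(c,uv):
    d=(np.asarray(uv,float)-[c['cx'],c['cy']])/[c['fx'],c['fy']]; s=d.copy()
    for _ in range(20): s=d/(1+c['k1']*(s**2).sum(-1,keepdims=True))
    return np.append(s,1)@c['Rm'].T
def atz(c,uv,z):
    d=ray(c,uv); e=c['eye']; return e+d*(z-e[2])/d[2]
def marks(c,n,qs,k=6):
    for q in qs:
        for d in optics.landmark_of(n,q)[:k]:
            p=c['eye']+c['Rm']@d['location']
            print(q,round(d['conf'],2),np.round(p,3),np.round(proj(c,p)))
E
python3 - <<'E'
from h import *
c=snap('top','top0'); marks(c,'top',['punch_a','gauge','gauge_step','gauge_mouth','tray_green','tray_yellow','tray_red','tape_roll','v_block'])
c=snap('scene','scene0'); marks(c,'scene',['punch_a','gauge','gauge_mouth'])
print(robot.read_state()['time_s'])
E
```

```text
punch_a 0.7 [ 0.469  0.224 -0.001] [336. 223.]
punch_a 0.55 [ 0.387  0.467 -0.001] [255. 251.]
punch_a 0.53 [ 0.425  0.412 -0.006] [273. 238.]
punch_a 0.48 [0.382 0.267 0.002] [321. 252.]
punch_a 0.47 [0.441 0.319 0.001] [304. 232.]
gauge 0.59 [0.619 0.222 0.001] [336. 173.]
gauge_step 0.66 [0.617 0.221 0.005] [336. 174.]
gauge_step 0.37 [ 0.447  0.055 -0.003] [392. 230.]
gauge_mouth 0.89 [0.557 0.219 0.008] [337. 193.]
tray_green 0.97 [ 0.44  -0.056 -0.004] [429. 232.]
tray_green 0.38 [ 0.705  0.374 -0.002] [286. 146.]
tray_yellow 0.75 [ 0.436  0.154 -0.006] [359. 234.]
tape_roll 0.81 [0.522 0.356 0.001] [292. 205.]
v_block 0.67 [0.703 0.102 0.002] [375. 146.]
v_block 0.59 [ 0.444  0.319 -0.002] [304. 231.]
punch_a 0.86 [ 0.441  0.318 -0.001] [330. 238.]
punch_a 0.83 [0.383 0.466 0.002] [284. 266.]
punch_a 0.69 [ 0.431  0.411 -0.   ] [297. 250.]
punch_a 0.5 [0.464 0.227 0.002] [357. 223.]
punch_a 0.49 [ 0.379  0.265 -0.   ] [364. 243.]
gauge 0.82 [ 0.616  0.216 -0.001] [330. 201.]
gauge 0.47 [0.42  0.552 0.002] [240. 269.]
gauge 0.2 [0.442 0.32  0.003] [330. 236.]
gauge_mouth 0.75 [0.557 0.221 0.005] [340. 207.]
gauge_mouth 0.71 [0.443 0.316 0.001] [331. 236.]
gauge_mouth 0.62 [0.525 0.361 0.003] [298. 226.]
1.9
```

View pics/top0.png

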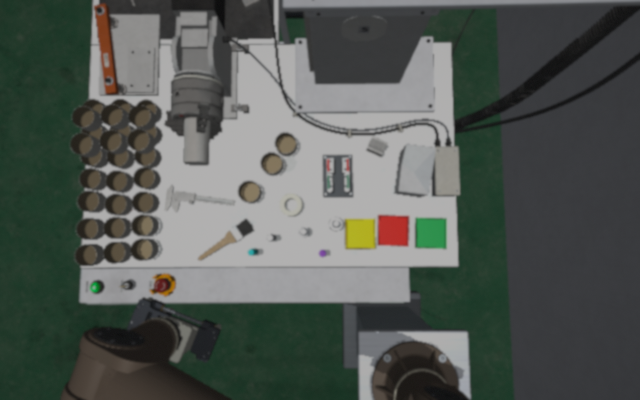

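View pics/scene0.png

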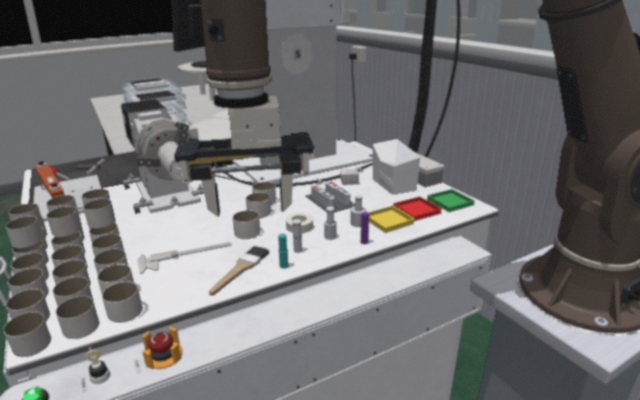

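```bash
python3 - <<'E'
from h import *
a=cv2.imread('pics/top0.png'); b=cv2.imread('pics/scene0.png')
cr=cv2.resize(a[140:265,235:395],None,fx=4,fy=4,interpolation=cv2.INTER_CUBIC); cv2.imwrite('pics/topc.png',cr)
cv2.imwrite('pics/scenec.png',cv2.resize(b[170:280,265:465],None,fx=4,fy=4,interpolation=cv2.INTER_CUBIC))
c=snap('top'); hsv=cv2.cvtColor(c['pixels'],cv2.COLOR_RGB2HSV)
for n,lo,hi in (('y',22,34),('g',50,80),('r',0,6),('r2',172,180)):
    m=((hsv[...,0]>=lo)&(hsv[...,0]<=hi)&(hsv[...,1]>150)&(hsv[...,2]>90)).astype(np.uint8)
    k,l,st,ce=cv2.connectedComponentsWithStats(m)
    for i in range(1,k):
        if st[i,4]>300: print(n,st[i],ce[i],np.round(atz(c,st[i,:2]+st[i,2:4]/2-.5,.012),4))
w=snap('wrist','w0'); print(np.round(w['T_tool_cam'],3),w['fx'],w['k1'])
E
```

```text
y [346 220  29  28 785] [359.6611465  233.50573248] [0.436  0.1522 0.012 ]
g [417 219  28  28 754] [430.52519894 232.71485411] [ 0.4384 -0.0562  0.012 ]
r [379 216  29  29 791] [392.76738306 230.0783818 ] [0.4461 0.0543 0.012 ]
[[ 1.     0.     0.001  0.001]
 [-0.001  0.97   0.244 -0.066]
 [-0.001 -0.244  0.97  -0.158]
 [ 0.     0.     0.     1.   ]] 290.53159452967066 -0.04956595323577352
```

View pics/topc.png

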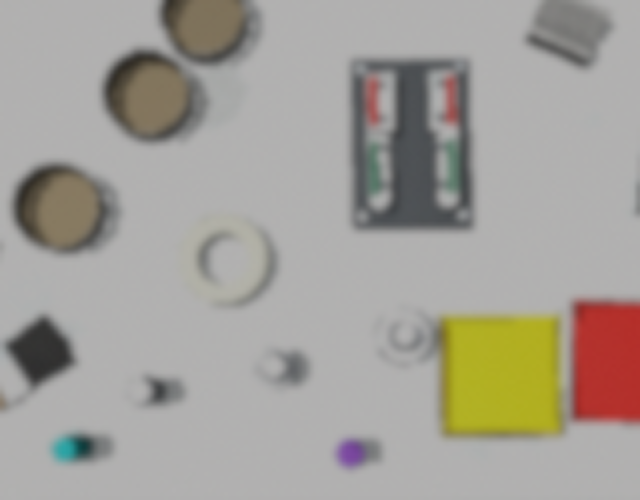

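View pics/scenec.png

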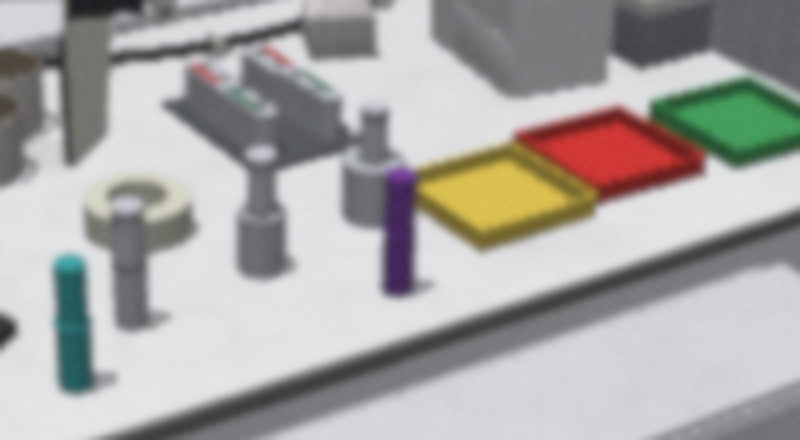

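Emit:
jog_arm:
  targets:
    - {"wz": 10,"dx": 40,"dy": -42}
    - {"wz": 21.3,"dx": 80,"dy": -84}
    - {"wz": 21.3,"dx": 120,"dy": -126}
    - {"wz": 21.3,"dx": 160,"dy": -168}
    - {"wz": 21.3,"dx": 200,"dy": -210}
    - {"wz": 21.3,"dx": 240,"dy": -252}
    - {"wz": 21.3,"dx": 270,"dy": -300}
    - {"wz": 21.3,"dx": 293,"dy": -332}
    - {"wz": 21.3,"dx": 293,"dy": -332}
    - {"wz": 21.3,"dx": 293,"dy": -332}

```text
invalid input at $.targets[0]: expected keys wx, wy, wz, dx, dy, dz, jaw
```

```bash
python3 - <<'E'
from h import *
w=snap('wrist','w1'); marks(w,'wrist',['punch_a','gauge','gauge_step','gauge_mouth'])
np.save('w1.npy',np.r_[w['eye'],w['Rm'].ravel()])
s=robot.read_state();print(s['time_s'],s['position'],s['orientation'],s['qpos'],s['force'])
E
```

```text
punch_a 0.65 [ 0.381  0.463 -0.002] [279. 295.]
2.25 [0.22708785 0.58230083 0.22672356] [8.25644233e-01 5.64191103e-01 7.53264231e-06 1.31555002e-06] [-1.30159197  0.43453287  0.02499383  1.57319426 -0.01159867  1.13400052
 -0.07510689] [-0.28565973  0.29630932  0.69275078]
```

View pics/w1.png

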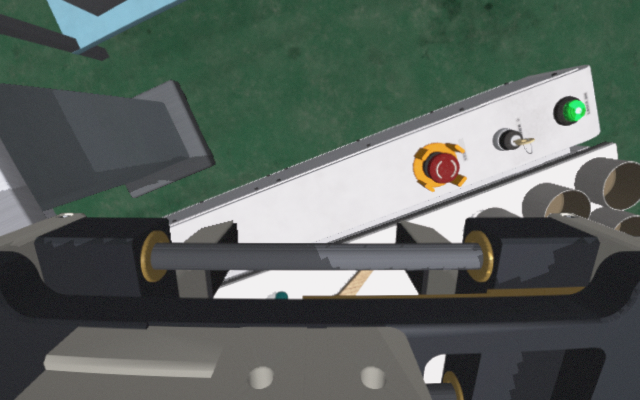

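Emit:
jog_arm:
  targets:
    - {"wx": 0,"wy": 0,"wz": 10,"dx": 40,"dy": -42,"dz": 0,"jaw": 91}
    - {"wx": 0,"wy": 0,"wz": 21.3,"dx": 85,"dy": -84,"dz": 0,"jaw": 91}
    - {"wx": 0,"wy": 0,"wz": 21.3,"dx": 130,"dy": -126,"dz": 0,"jaw": 91}
    - {"wx": 0,"wy": 0,"wz": 21.3,"dx": 175,"dy": -160,"dz": 0,"jaw": 91}
    - {"wx": 0,"wy": 0,"wz": 21.3,"dx": 220,"dy": -195,"dz": 0,"jaw": 91}
    - {"wx": 0,"wy": 0,"wz": 21.3,"dx": 265,"dy": -230,"dz": 0,"jaw": 91}
    - {"wx": 0,"wy": 0,"wz": 21.3,"dx": 310,"dy": -270,"dz": 0,"jaw": 91}
    - {"wx": 0,"wy": 0,"wz": 21.3,"dx": 345,"dy": -305,"dz": 0,"jaw": 91}
    - {"wx": 0,"wy": 0,"wz": 21.3,"dx": 373,"dy": -332,"dz": 0,"jaw": 91}
    - {"wx": 0,"wy": 0,"wz": 21.3,"dx": 373,"dy": -332,"dz": 0,"jaw": 91}
    - {"wx": 0,"wy": 0,"wz": 21.3,"dx": 373,"dy": -332,"dz": 0,"jaw": 91}
    - {"wx": 0,"wy": 0,"wz": 21.3,"dx": 373,"dy": -332,"dz": 0,"jaw": 91}

```text
time_s: 3.75
position: [0.5991, 0.2518, 0.2268]
orientation: [0.706, 0.708, 0.0, -0.0]
force: [0.1, 1.6, -0.2]
grip_width: 0.0911
```

```bash
python3 - <<'E'
from h import *
w=snap('wrist','w2'); marks(w,'wrist',['punch_a','gauge','gauge_step','gauge_mouth'])
import pickle; pickle.dump(w,open('w2.pkl','wb'))
s=robot.read_state();print(s['time_s'],s['position'],s['orientation'],s['qpos'],s['force'])
E
```

```text
punch_a 0.89 [0.421 0.411 0.   ] [446.  30.]
punch_a 0.88 [0.466 0.227 0.001] [296.  67.]
punch_a 0.69 [ 0.438  0.32  -0.003] [371.  45.]
gauge 0.64 [0.612 0.215 0.002] [287. 183.]
gauge 0.18 [0.691 0.099 0.   ] [208. 237.]
gauge_step 0.96 [0.615 0.218 0.009] [290. 186.]
gauge_mouth 0.39 [0.614 0.216 0.007] [288. 185.]
gauge_mouth 0.34 [ 0.416  0.555 -0.002] [555.  31.]
gauge_mouth 0.22 [0.565 0.478 0.002] [485. 149.]
4.0 [0.59973572 0.25088509 0.22685747] [ 7.06821746e-01  7.07391694e-01  8.33125395e-05 -6.40145872e-05] [-0.53210562  0.47497063  0.08171844  1.50966293 -0.04094528  1.15850827
  1.12861363] [ 0.30986307 -0.35150463 -0.45456247]
```

View pics/w2.png

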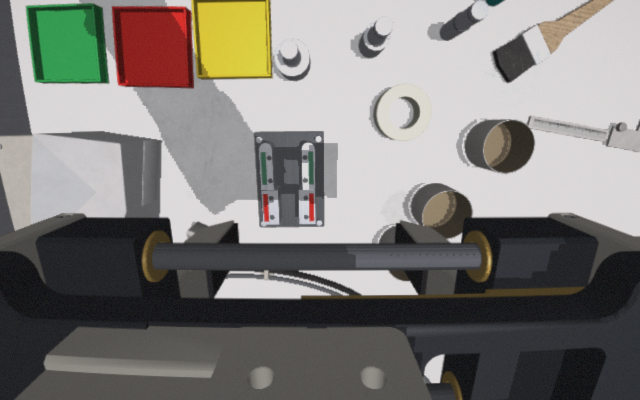

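```bash
python3 - <<'E'
import cv2
a=cv2.imread('pics/w2.png')
cv2.imwrite('pics/w2g.png',cv2.resize(a[125:235,240:340],None,fx=5,fy=5,interpolation=cv2.INTER_CUBIC))
cv2.imwrite('pics/w2p.png',cv2.resize(a[0:90,260:500],None,fx=3.3,fy=3.3,interpolation=cv2.INTER_CUBIC))
E
```

```text
(no output)
```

View pics/w2g.png

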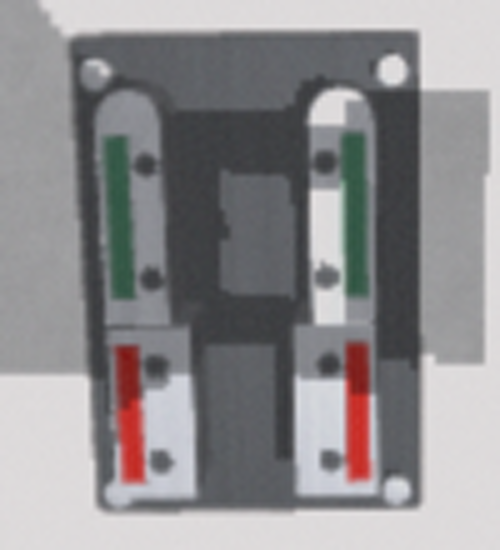

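View pics/w2p.png

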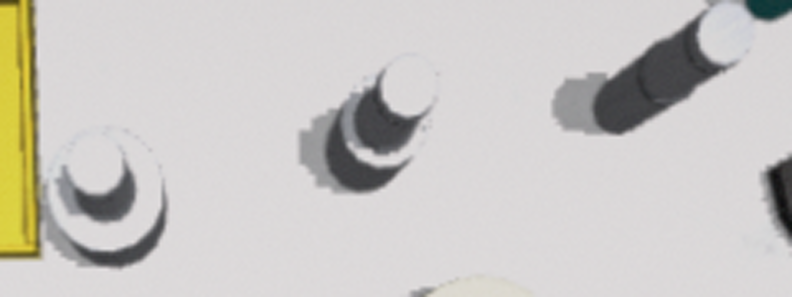

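```bash
python3 - <<'E'
from h import *
import pickle; w=pickle.load(open('w2.pkl','rb'))
f=lambda x,y,s,ox,oy:((x+.5)/s-.5+ox,(y+.5)/s-.5+oy)
P=[atz(w,f(x,y,5,240,125),.006) for x,y in ((70,35),(418,32),(420,507),(100,512))]
for p in P: print(np.round(p,4))
m=np.mean(P,0); ax=((P[3]-P[0])+(P[2]-P[1])); print('centre',m,'yaw',np.degrees(np.arctan2(ax[1],ax[0])),'lens',[np.linalg.norm(P[i]-P[(i+1)%4]) for i in range(4)])
ay=P[1]-P[0]+P[2]-P[3]; print('yaw from y',np.degrees(np.arctan2(-ay[0],ay[1])))
# jaw outline at z=.036
for n,pts in dict(outL=[(95,160),(98,480)],outR=[(375,160),(378,480)],inG=[(160,160),(308,160)],inG2=[(167,310),(311,310)],inR=[(190,350),(296,350)],inR2=[(195,490),(297,490)],noses=[(128,90),(340,88)]).items():
    Q=[atz(w,f(x,y,5,240,125),.036) for x,y in pts]; print(n,[np.round(q,4)[:2] for q in Q],np.round(np.mean(Q,0),4))
for n,(x,y) in dict(a=(95,165),c=(409,85),b=(725,35)).items(): print(n,np.round(atz(w,f(x,y,3.3,260,0),.076),4))
E
```

```text
[0.5444 0.1731 0.006 ]
[0.5436 0.2622 0.006 ]
[0.672  0.2638 0.006 ]
[0.6737 0.1752 0.006 ]
centre [0.60842222 0.21856925 0.006     ] yaw 0.8032102428775113 lens [np.float64(0.08904334935927898), np.float64(0.12837917718199954), np.float64(0.08865252126901652), np.float64(0.12931790494358097)]
yaw from y 0.8180911342758771
outL [array([0.573 , 0.1841]), array([0.654 , 0.1812])] [0.6135 0.1827 0.036 ]
outR [array([0.5729, 0.2514]), array([0.6538, 0.2522])] [0.6133 0.2518 0.036 ]
inG [array([0.573 , 0.1998]), array([0.5729, 0.2353])] [0.573  0.2175 0.036 ]
inG2 [array([0.6098, 0.2003]), array([0.6098, 0.2357])] [0.6098 0.218  0.036 ]
inR [array([0.62  , 0.2056]), array([0.6199, 0.2319])] [0.6199 0.2188 0.036 ]
inR2 [array([0.6566, 0.2058]), array([0.6565, 0.2317])] [0.6565 0.2187 0.036 ]
noses [array([0.5564, 0.1927]), array([0.5559, 0.2431])] [0.5561 0.2179 0.036 ]
a [0.4629 0.2257 0.076 ]
c [0.4401 0.3185 0.076 ]
b [0.4237 0.4125 0.076 ]
```

Emit:
jog_arm:
  squeeze: 15
  targets:
    - {"wx": 0,"wy": 0,"wz": 0,"dx": -45,"dy": -8,"dz": -25,"jaw": 60}
    - {"wx": 0,"wy": 0,"wz": 0,"dx": -90,"dy": -17,"dz": -50,"jaw": 60}
    - {"wx": 0,"wy": 0,"wz": 0,"dx": -135,"dy": -25,"dz": -75,"jaw": 60}
    - {"wx": 0,"wy": 0,"wz": 0,"dx": -135,"dy": -25,"dz": -100,"jaw": 60}
    - {"wx": 0,"wy": 0,"wz": 0,"dx": -135,"dy": -25,"dz": -130,"jaw": 60}
    - {"wx": 0,"wy": 0,"wz": 0,"dx": -135,"dy": -25,"dz": -160,"jaw": 60}
    - {"wx": 0,"wy": 0,"wz": 0,"dx": -135,"dy": -25,"dz": -180,"jaw": 60}
    - {"wx": 0,"wy": 0,"wz": 0,"dx": -135,"dy": -25,"dz": -180,"jaw": 40}
    - {"wx": 0,"wy": 0,"wz": 0,"dx": -135,"dy": -25,"dz": -180,"jaw": 30}

```text
time_s: 5.12
position: [0.4655, 0.2257, 0.0475]
orientation: [0.707, 0.707, 0.0, 0.0]
force: [0.1, 1.1, 0.1]
grip_width: 0.0448
```

```bash
python3 - <<'E'
from h import *
c=snap('scene','s1');w=snap('wrist','w3')
a=np.hstack([cv2.resize(c['pixels'][170:280,265:465],(400,220),interpolation=2),cv2.resize(w['pixels'][150:330,200:440],(400,300))[:220]]) 
cv2.imwrite('pics/s1c.png',cv2.resize(c['pixels'][130:280,265:465],None,fx=4,fy=4)[:,:,::-1])
print(robot.read_state())
E
```

```text
{'time_s': 5.225, 'qpos': array([-0.58336261,  0.48984919,  0.03855843,  2.024855  , -0.03101459,
        0.62556863,  1.04649966]), 'dq': array([ 0.00078468, -0.00198359, -0.00155508,  0.00425392,  0.00109944,
       -0.00404235, -0.00125999]), 'effort': array([-2.45091302e-02, -5.92098677e+01,  1.27341427e+00, -2.01776505e+01,
        4.31438690e-03,  1.04242677e-01, -9.63804159e-04]), 'position': array([0.46576394, 0.22572016, 0.04779438]), 'orientation': array([7.07132048e-01, 7.07080905e-01, 9.04959307e-04, 2.06847152e-04]), 'force': array([ 0.96482752, -0.07839406,  0.25855113]), 'torque': array([ 0.08586059, -0.00662761,  0.0115741 ]), 'grip_width': 0.03686088549976166}
```

View pics/s1c.png

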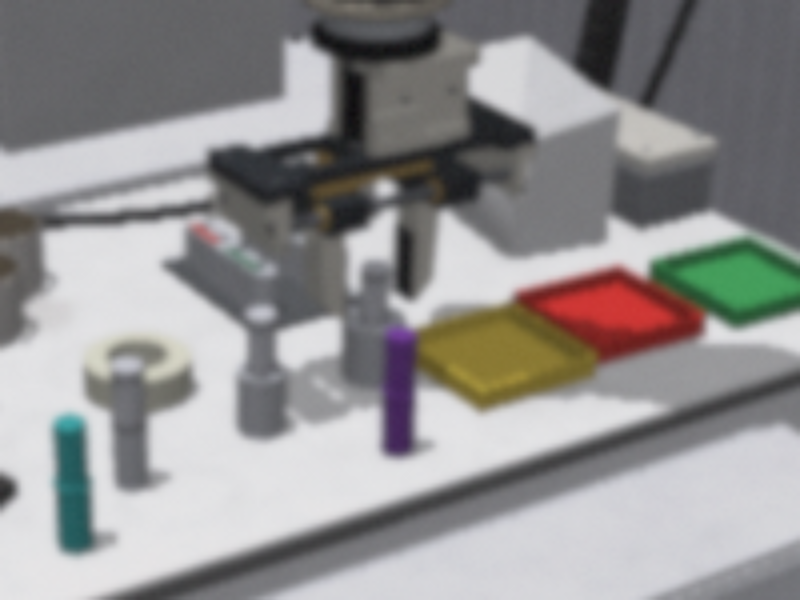

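View pics/w3.png

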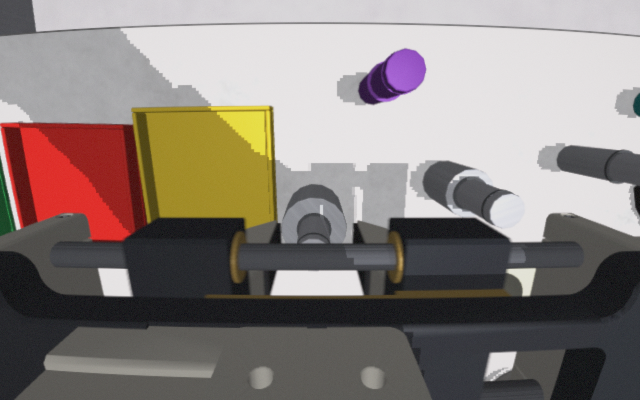

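Emit:
jog_arm:
  squeeze: 20
  targets:
    - {"wx": 0,"wy": 0,"wz": 0,"dx": 0,"dy": 0,"dz": 0,"jaw": 14}
    - {"wx": 0,"wy": 0,"wz": 0,"dx": 0,"dy": 0,"dz": 0,"jaw": 14}
    - {"wx": 0,"wy": 0,"wz": 0,"dx": 0,"dy": 0,"dz": 0,"jaw": 14}
    - {"wx": 0,"wy": 0,"wz": 0,"dx": 0,"dy": 0,"dz": 0,"jaw": 14}

```text
time_s: 5.72
position: [0.4653, 0.2253, 0.047]
orientation: [0.707, 0.707, 0.0, 0.0]
force: [-0.6, -1.0, 4.5]
grip_width: 0.0173
```

Emit:
jog_arm:
  targets:
    - {"wx": 0,"wy": 0,"wz": 0,"dx": 0,"dy": 0,"dz": 5,"jaw": 14}
    - {"wx": 0,"wy": 0,"wz": 0,"dx": 0,"dy": 0,"dz": 11,"jaw": 14}
    - {"wx": 0,"wy": 0,"wz": 0.8,"dx": 20,"dy": -4,"dz": 11,"jaw": 14}
    - {"wx": 0,"wy": 0,"wz": 0.8,"dx": 45,"dy": -7.5,"dz": 11,"jaw": 14}
    - {"wx": 0,"wy": 0,"wz": 0.8,"dx": 65,"dy": -7.5,"dz": 11,"jaw": 14}
    - {"wx": 0,"wy": 0,"wz": 0.8,"dx": 75,"dy": -7.5,"dz": 11,"jaw": 14}
    - {"wx": 0,"wy": 0,"wz": 0.8,"dx": 78,"dy": -7.5,"dz": 11,"jaw": 14}
    - {"wx": 0,"wy": 0,"wz": 0.8,"dx": 78,"dy": -7.5,"dz": 11,"jaw": 14}

```text
time_s: 6.72
position: [0.5424, 0.2179, 0.0576]
orientation: [0.702, 0.712, -0.0, -0.0]
force: [-1.2, -0.7, -1.4]
grip_width: 0.0177
```

```bash
python3 - <<'E'
from h import *
w=snap('wrist','w4')
print(robot.read_state())
cv2.imwrite('pics/w4c.png',cv2.resize(w['pixels'][130:290,220:420],None,fx=4,fy=4)[:,:,::-1])
E
```

```text
{'time_s': 6.775, 'qpos': array([-0.50241298,  0.55758038,  0.04109624,  1.85050712, -0.03290361,
        0.73483776,  1.14199741]), 'dq': array([-1.94488971e-03, -3.68292388e-03,  7.87897440e-04,  2.05615946e-03,
       -1.04632303e-03,  4.31170115e-05,  6.48785853e-07]), 'effort': array([ 2.54402747e-01, -6.82310057e+01,  1.71751644e+00, -2.38940567e+01,
        2.91013846e-02,  6.90365047e-02,  8.84725945e-03]), 'position': array([0.54225948, 0.21795768, 0.05768576]), 'orientation': array([ 7.02030955e-01,  7.12146331e-01, -2.73361217e-04, -2.59664139e-04]), 'force': array([-5.49153641e-04, -1.32487607e-02, -1.83740024e+00]), 'torque': array([ 0.04629783,  0.03804909, -0.03813929]), 'grip_width': 0.017159853883108263}
```

View pics/w4c.png

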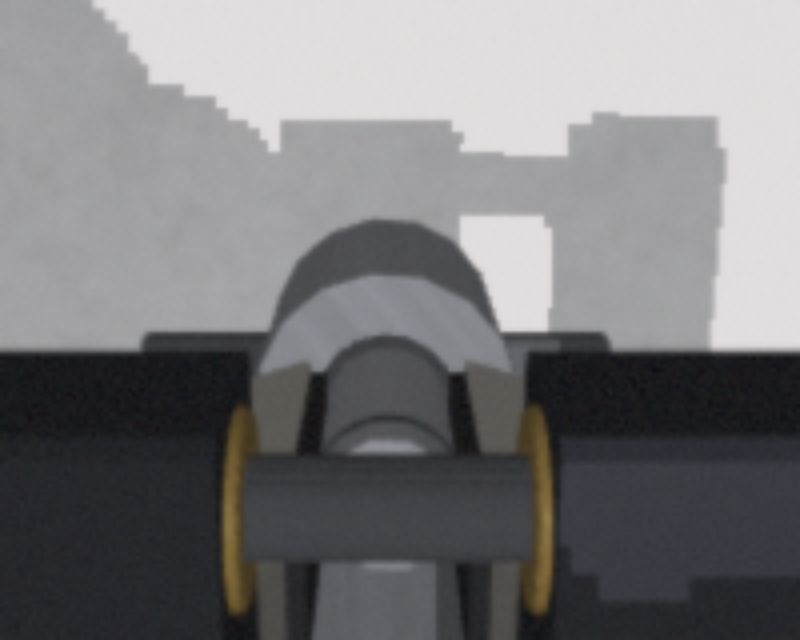

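Emit:
jog_arm:
  targets:
    - {"wx": 0,"wy": 0,"wz": 0,"dx": 3,"dy": 0,"dz": 0,"jaw": 14}
    - {"wx": 0,"wy": 0,"wz": 0,"dx": 6,"dy": 0,"dz": 0,"jaw": 14}
    - {"wx": 0,"wy": 0,"wz": 0,"dx": 8,"dy": 0,"dz": 0,"jaw": 14}
    - {"wx": 0,"wy": 0,"wz": 0,"dx": 9,"dy": 0,"dz": 0,"jaw": 14}
    - {"wx": 0,"wy": 0,"wz": 0,"dx": 10,"dy": 0,"dz": 0,"jaw": 14}

```text
time_s: 7.4
position: [0.5528, 0.2176, 0.0576]
orientation: [0.702, 0.712, -0.0, -0.0]
force: [-1.3, -0.5, -1.7]
grip_width: 0.0174
```

Emit:
jog_arm:
  targets:
    - {"wx": 0,"wy": 0,"wz": 0,"dx": 1,"dy": 0,"dz": 0,"jaw": 14}
    - {"wx": 0,"wy": 0,"wz": 0,"dx": 2,"dy": 0,"dz": 0,"jaw": 14}
    - {"wx": 0,"wy": 0,"wz": 0,"dx": 2,"dy": 0,"dz": 0,"jaw": 14}

```text
time_s: 7.78
position: [0.5543, 0.2171, 0.0574]
orientation: [0.702, 0.712, -0.001, -0.0]
force: [-3.9, -3.2, -2.3]
grip_width: 0.0175
```

Emit:
jog_arm:
  targets:
    - {"wx": 0,"wy": 0,"wz": 0,"dx": 1,"dy": -0.5,"dz": 0,"jaw": 14}
    - {"wx": 0,"wy": 0,"wz": 0,"dx": 1.5,"dy": -0.5,"dz": 0,"jaw": 14}
    - {"wx": 0,"wy": 0,"wz": 0,"dx": 1.5,"dy": -0.5,"dz": 0,"jaw": 14}

```text
time_s: 8.15
position: [0.5557, 0.2166, 0.0573]
orientation: [0.702, 0.712, -0.001, -0.0]
force: [-4.7, -2.8, -1.2]
grip_width: 0.0173
```

```bash
python3 - <<'E'
from h import *
s=robot.read_state(); print(s['time_s'],s['position'],s['force'],s['torque'])
c=snap('top','t2'); d=snap('scene','s2')
cv2.imwrite('pics/c2.png',cv2.resize(d['pixels'][150:250,280:420],None,fx=5,fy=5)[:,:,::-1])
E
```

```text
8.15 [0.55571227 0.21661098 0.05734273] [-4.68660493 -2.75732956 -1.23438319] [-0.75673362  1.13916994  0.0217716 ]
```

View pics/c2.png

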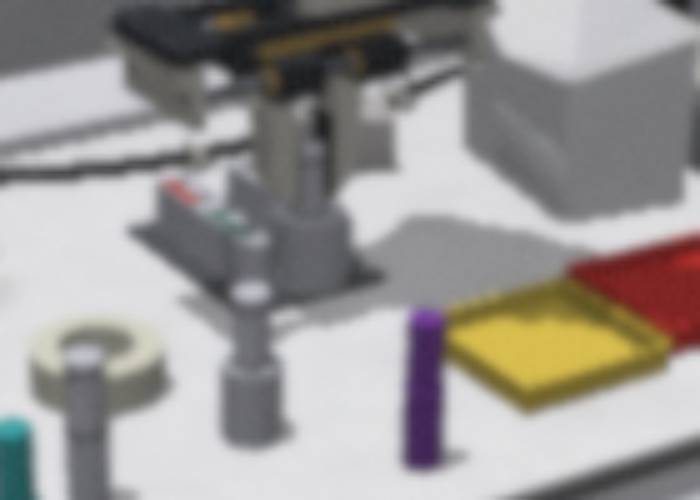

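Emit:
jog_arm:
  targets:
    - {"wx": 0,"wy": 0,"wz": 0,"dx": -8,"dy": 0,"dz": 2,"jaw": 14}
    - {"wx": 0,"wy": 0,"wz": 0,"dx": -25,"dy": 0,"dz": 15,"jaw": 14}
    - {"wx": 0,"wy": 0,"wz": 0,"dx": -60,"dy": -20,"dz": 30,"jaw": 14}
    - {"wx": 0,"wy": 0,"wz": 0,"dx": -95,"dy": -45,"dz": 30,"jaw": 14}
    - {"wx": 0,"wy": 0,"wz": 0,"dx": -120,"dy": -65,"dz": 25,"jaw": 14}
    - {"wx": 0,"wy": 0,"wz": 0,"dx": -120,"dy": -65,"dz": 10,"jaw": 14}
    - {"wx": 0,"wy": 0,"wz": 0,"dx": -120,"dy": -65,"dz": 0,"jaw": 14}
    - {"wx": 0,"wy": 0,"wz": 0,"dx": -120,"dy": -65,"dz": -5,"jaw": 14}
    - {"wx": 0,"wy": 0,"wz": 0,"dx": -120,"dy": -65,"dz": -7,"jaw": 14}
    - {"wx": 0,"wy": 0,"wz": 0,"dx": -120,"dy": -65,"dz": -7,"jaw": 14}

```text
time_s: 9.5
position: [0.4368, 0.1525, 0.0507]
orientation: [0.702, 0.712, 0.0, -0.0]
force: [0.1, 0.5, -1.3]
grip_width: 0.0178
```

```bash
python3 - <<'E'
from h import *
s=robot.read_state(); print(s['time_s'],s['position'],s['force'],s['torque'])
d=snap('scene','s3'); w=snap('wrist','w5')
cv2.imwrite('pics/c3.png',cv2.resize(d['pixels'][150:270,330:490],None,fx=5,fy=5)[:,:,::-1])
E
```

```text
9.5 [0.43677783 0.15251542 0.05072852] [ 0.1265624   0.47414156 -1.30337341] [-0.01713769  0.00713583 -0.01856726]
```

View pics/c3.png

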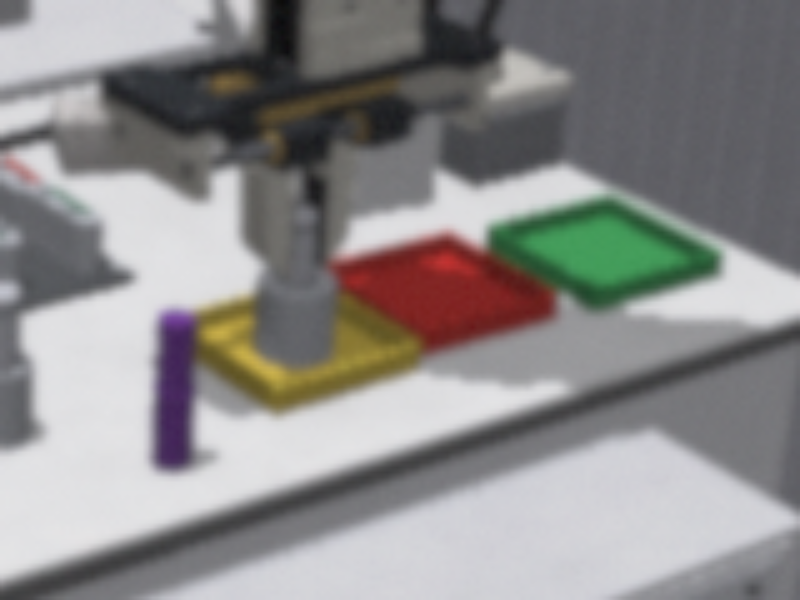

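View pics/w5.png

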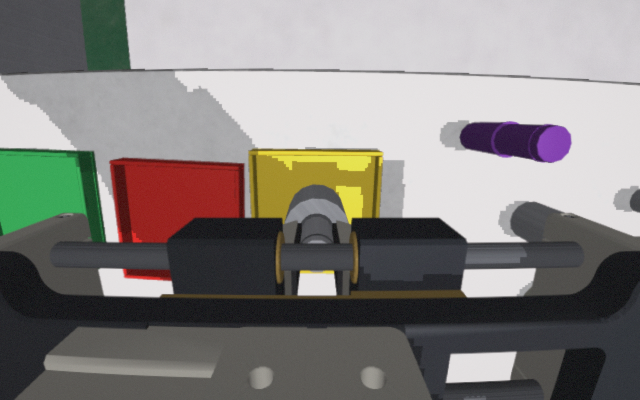

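Emit:
jog_arm:
  targets:
    - {"wx": 0,"wy": 0,"wz": 0,"dx": 0,"dy": 0,"dz": -1,"jaw": 14}
    - {"wx": 0,"wy": 0,"wz": 0,"dx": 0,"dy": 0,"dz": -1,"jaw": 45}
    - {"wx": 0,"wy": 0,"wz": 0,"dx": 0,"dy": 0,"dz": -1,"jaw": 45}
    - {"wx": 0,"wy": 0,"wz": 0,"dx": 0,"dy": 0,"dz": -1,"jaw": 45}
    - {"wx": 0,"wy": 0,"wz": 0,"dx": 0,"dy": 0,"dz": 20,"jaw": 45}
    - {"wx": 0,"wy": 0,"wz": 0,"dx": 0,"dy": 0,"dz": 60,"jaw": 45}
    - {"wx": 0,"wy": 0,"wz": 0,"dx": 0,"dy": 0,"dz": 80,"jaw": 45}
    - {"wx": 0,"wy": 0,"wz": 0,"dx": 2,"dy": 50,"dz": 80,"jaw": 45}
    - {"wx": 0,"wy": 0,"wz": 0,"dx": 4,"dy": 100,"dz": 80,"jaw": 50}
    - {"wx": 0,"wy": 0,"wz": 0,"dx": 4,"dy": 140,"dz": 80,"jaw": 50}
    - {"wx": 0,"wy": 0,"wz": 0,"dx": 4,"dy": 166.5,"dz": 80,"jaw": 50}
    - {"wx": 0,"wy": 0,"wz": 0,"dx": 4,"dy": 166.5,"dz": 80,"jaw": 50}

```text
time_s: 11.1
position: [0.4399, 0.3213, 0.1306]
orientation: [0.701, 0.713, 0.0, -0.0]
force: [-1.1, 0.5, -0.4]
grip_width: 0.0501
```

```bash
python3 - <<'E'
from h import *
s=robot.read_state(); print(s['time_s'],s['position'],s['force'])
d=snap('scene','s4'); marks(d,'scene',['punch_c']); t=snap('top','t4'); marks(t,'top',['punch_c']);w=snap('wrist','w6'); marks(w,'wrist',['punch_c'])
cv2.imwrite('pics/c4.png',cv2.resize(d['pixels'][130:280,280:480],None,fx=4,fy=4)[:,:,::-1])
E
```

```text
11.1 [0.43992517 0.32125304 0.13055959] [-1.13602324  0.45366273 -0.3763432 ]
punch_c 0.91 [ 0.441  0.318 -0.002] [330. 238.]
punch_c 0.8 [0.377 0.264 0.   ] [365. 243.]
punch_c 0.7 [0.384 0.468 0.003] [283. 265.]
punch_c 0.69 [0.433 0.152 0.004] [389. 220.]
punch_c 0.67 [0.43  0.411 0.001] [297. 250.]
punch_c 0.74 [ 0.707  0.372 -0.003] [287. 145.]
punch_c 0.7 [ 0.441  0.151 -0.   ] [360. 232.]
punch_c 0.65 [ 0.449  0.058 -0.003] [391. 229.]
punch_c 0.42 [ 0.385  0.467 -0.001] [255. 251.]
punch_c 0.91 [0.439 0.152 0.004] [153. 187.]
punch_c 0.9 [ 0.44   0.317 -0.003] [314. 187.]
punch_c 0.81 [0.422 0.414 0.   ] [410. 172.]
punch_c 0.65 [ 0.385  0.465 -0.001] [464. 136.]
punch_c 0.55 [ 0.379  0.266 -0.   ] [263. 126.]
```

View pics/c4.png

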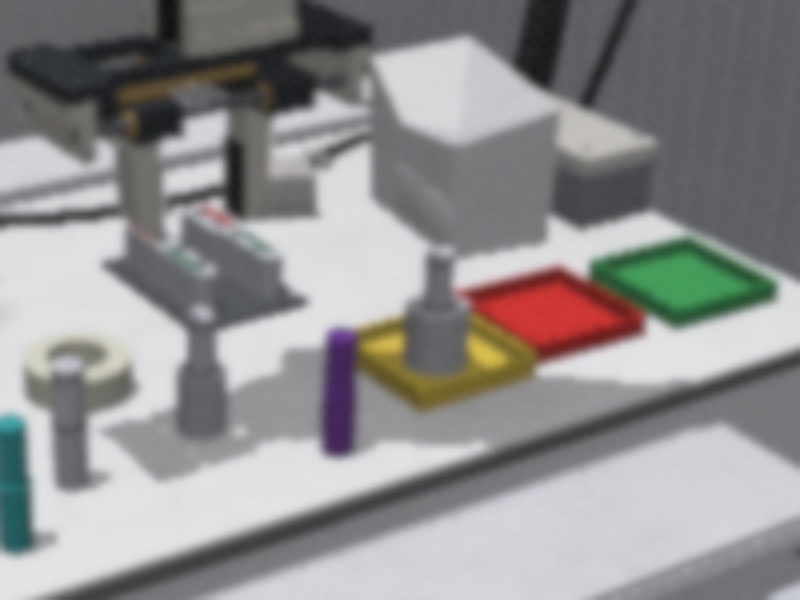

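View pics/w6.png

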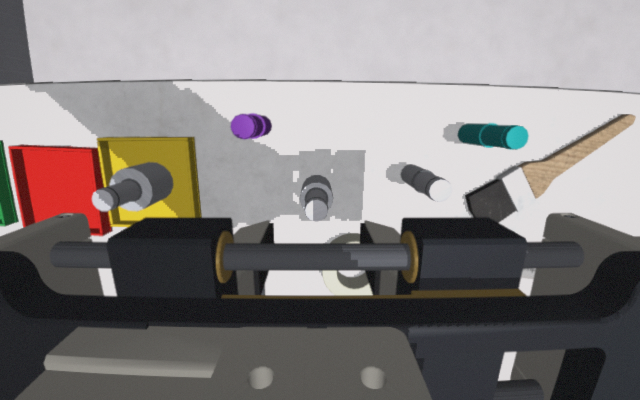

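Emit:
jog_arm:
  squeeze: 20
  targets:
    - {"wx": 0,"wy": 0,"wz": 0,"dx": 0,"dy": -1,"dz": -35,"jaw": 50}
    - {"wx": 0,"wy": 0,"wz": 0,"dx": 0,"dy": -1,"dz": -65,"jaw": 50}
    - {"wx": 0,"wy": 0,"wz": 0,"dx": 0,"dy": -1,"dz": -82,"jaw": 50}
    - {"wx": 0,"wy": 0,"wz": 0,"dx": 0,"dy": -1,"dz": -82,"jaw": 40}
    - {"wx": 0,"wy": 0,"wz": 0,"dx": 0,"dy": -1,"dz": -82,"jaw": 30}
    - {"wx": 0,"wy": 0,"wz": 0,"dx": 0,"dy": -1,"dz": -82,"jaw": 14}
    - {"wx": 0,"wy": 0,"wz": 0,"dx": 0,"dy": -1,"dz": -82,"jaw": 14}
    - {"wx": 0,"wy": 0,"wz": 0,"dx": 0,"dy": -1,"dz": -82,"jaw": 14}
    - {"wx": 0,"wy": 0,"wz": 0,"dx": 0,"dy": -1,"dz": -82,"jaw": 14}

```text
time_s: 12.52
position: [0.4411, 0.318, 0.0494]
orientation: [0.702, 0.712, 0.001, 0.0]
force: [-0.9, -1.7, 5.8]
grip_width: 0.0177
```

Emit:
jog_arm:
  targets:
    - {"wx": 0,"wy": 0,"wz": 0,"dx": 0,"dy": 0,"dz": 6,"jaw": 14}
    - {"wx": 0,"wy": 0,"wz": 0,"dx": 0,"dy": -15,"dz": 11,"jaw": 14}
    - {"wx": 0,"wy": 0,"wz": 0,"dx": 10,"dy": -50,"dz": 11,"jaw": 14}
    - {"wx": 0,"wy": 0,"wz": 0,"dx": 30,"dy": -85,"dz": 11,"jaw": 14}
    - {"wx": 0,"wy": 0,"wz": 0,"dx": 60,"dy": -101,"dz": 11,"jaw": 14}
    - {"wx": 0,"wy": 0,"wz": 0,"dx": 85,"dy": -101,"dz": 11,"jaw": 14}
    - {"wx": 0,"wy": 0,"wz": 0,"dx": 92,"dy": -101,"dz": 11,"jaw": 14}
    - {"wx": 0,"wy": 0,"wz": 0,"dx": 92,"dy": -101,"dz": 11,"jaw": 14}
    - {"wx": 0,"wy": 0,"wz": 0,"dx": 92,"dy": -101,"dz": 11,"jaw": 14}

```text
time_s: 13.65
position: [0.5312, 0.2169, 0.0596]
orientation: [0.702, 0.712, -0.001, -0.0]
force: [0.4, -0.2, -2.5]
grip_width: 0.0178
```

```bash
python3 - <<'E'
from h import *
s=robot.read_state(); print(s['time_s'],s['position'],s['force'],s['grip_width'])
E
```

```text
13.65 [0.53118582 0.21689808 0.05955747] [ 0.43701251 -0.22068064 -2.48186249] 0.01777443111011274
```

Emit:
jog_arm:
  targets:
    - {"wx": 0,"wy": 0,"wz": 0,"dx": 6,"dy": 0,"dz": 0,"jaw": 14}
    - {"wx": 0,"wy": 0,"wz": 0,"dx": 12,"dy": 0,"dz": 0,"jaw": 14}
    - {"wx": 0,"wy": 0,"wz": 0,"dx": 18,"dy": 0,"dz": 0,"jaw": 14}
    - {"wx": 0,"wy": 0,"wz": 0,"dx": 22,"dy": 0,"dz": 0,"jaw": 14}
    - {"wx": 0,"wy": 0,"wz": 0,"dx": 26,"dy": 0,"dz": 0,"jaw": 14}

```text
time_s: 14.28
position: [0.5589, 0.2167, 0.0597]
orientation: [0.702, 0.712, -0.0, -0.0]
force: [0.3, 0.6, -1.6]
grip_width: 0.0173
```

Emit:
jog_arm:
  targets:
    - {"wx": 0,"wy": 0,"wz": 0,"dx": 6,"dy": 0,"dz": 0,"jaw": 14}
    - {"wx": 0,"wy": 0,"wz": 0,"dx": 12,"dy": 0,"dz": 0,"jaw": 14}
    - {"wx": 0,"wy": 0,"wz": 0,"dx": 18,"dy": 0.3,"dz": 0,"jaw": 14}
    - {"wx": 0,"wy": 0,"wz": 0,"dx": 24,"dy": 0.3,"dz": 0,"jaw": 14}
    - {"wx": 0,"wy": 0,"wz": 0,"dx": 30,"dy": 0.5,"dz": 0,"jaw": 14}
    - {"wx": 0,"wy": 0,"wz": 0,"dx": 36,"dy": 0.5,"dz": 0,"jaw": 14}

```text
time_s: 15.02
position: [0.595, 0.2173, 0.0597]
orientation: [0.702, 0.712, 0.0, -0.0]
force: [1.3, 0.4, -2.5]
grip_width: 0.0175
```

Free in the green slot. Creeping to the step.

Emit:
jog_arm:
  targets:
    - {"wx": 0,"wy": 0,"wz": 0,"dx": 3,"dy": 0,"dz": 0,"jaw": 14}
    - {"wx": 0,"wy": 0,"wz": 0,"dx": 6,"dy": 0,"dz": 0,"jaw": 14}
    - {"wx": 0,"wy": 0,"wz": 0,"dx": 8,"dy": 0,"dz": 0,"jaw": 14}
    - {"wx": 0,"wy": 0,"wz": 0,"dx": 10,"dy": 0,"dz": 0,"jaw": 14}

```text
time_s: 15.52
position: [0.6046, 0.2173, 0.0597]
orientation: [0.702, 0.712, -0.0, -0.0]
force: [-0.1, -0.8, -2.7]
grip_width: 0.0171
```

Emit:
jog_arm:
  targets:
    - {"wx": 0,"wy": 0,"wz": 0,"dx": 1,"dy": 0,"dz": 0,"jaw": 14}
    - {"wx": 0,"wy": 0,"wz": 0,"dx": 2,"dy": 0,"dz": 0,"jaw": 14}
    - {"wx": 0,"wy": 0,"wz": 0,"dx": 3,"dy": 0,"dz": 0,"jaw": 14}

```text
time_s: 15.9
position: [0.6071, 0.2171, 0.0596]
orientation: [0.702, 0.712, -0.001, -0.0]
force: [-2.1, -1.4, -2.1]
grip_width: 0.0172
```

Emit:
jog_arm:
  targets:
    - {"wx": 0,"wy": 0,"wz": 0,"dx": 1,"dy": 0,"dz": 0,"jaw": 14}
    - {"wx": 0,"wy": 0,"wz": 0,"dx": 1.5,"dy": 0,"dz": 0,"jaw": 14}
    - {"wx": 0,"wy": 0,"wz": 0,"dx": 1.5,"dy": 0,"dz": 0,"jaw": 14}

```text
time_s: 16.27
position: [0.6082, 0.217, 0.0595]
orientation: [0.702, 0.712, -0.001, -0.0]
force: [-5.0, -1.8, -0.1]
grip_width: 0.0175
```

```bash
python3 - <<'E'
from h import *
d=snap('scene','s5')
s=robot.read_state(); print(s['time_s'],s['position'],s['force'],s['torque'],s['grip_width'])
cv2.imwrite('pics/c5.png',cv2.resize(d['pixels'][130:250,280:440],None,fx=5,fy=5)[:,:,::-1])
E
```

```text
16.325 [0.60818816 0.21701567 0.05948425] [-4.9863714  -1.33763715 -0.6234609 ] [-0.38125201  1.1876938   0.04482115] 0.017495671738000464
```

View pics/c5.png

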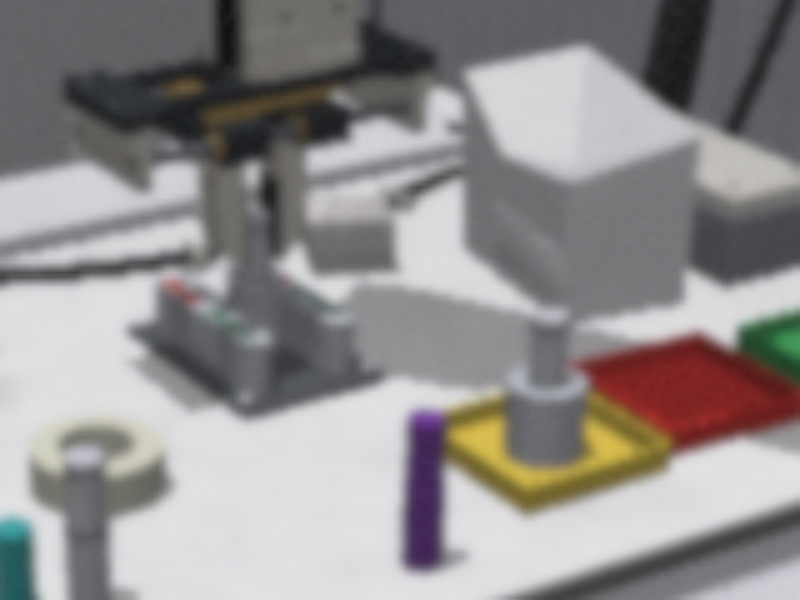

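Emit:
jog_arm:
  targets:
    - {"wx": 0,"wy": 0,"wz": 0,"dx": -4,"dy": 0,"dz": 0,"jaw": 14}
    - {"wx": 0,"wy": 0,"wz": 0,"dx": -7,"dy": 0,"dz": 15,"jaw": 14}
    - {"wx": 0,"wy": 0,"wz": 0,"dx": -10,"dy": 0,"dz": 50,"jaw": 14}
    - {"wx": 0,"wy": 0,"wz": 0,"dx": -40,"dy": 0,"dz": 85,"jaw": 14}
    - {"wx": 0,"wy": 0,"wz": 0,"dx": -80,"dy": -10,"dz": 95,"jaw": 14}
    - {"wx": 0,"wy": 0,"wz": 0,"dx": -120,"dy": -40,"dz": 95,"jaw": 14}
    - {"wx": 0,"wy": 0,"wz": 0,"dx": -155,"dy": -80,"dz": 95,"jaw": 14}
    - {"wx": 0,"wy": 0,"wz": 0,"dx": -165,"dy": -130,"dz": 95,"jaw": 14}
    - {"wx": 0,"wy": 0,"wz": 0,"dx": -170,"dy": -180,"dz": 95,"jaw": 14}
    - {"wx": 0,"wy": 0,"wz": 0,"dx": -170,"dy": -225,"dz": 85,"jaw": 14}
    - {"wx": 0,"wy": 0,"wz": 0,"dx": -170,"dy": -260,"dz": 60,"jaw": 14}
    - {"wx": 0,"wy": 0,"wz": 0,"dx": -170,"dy": -273,"dz": 30,"jaw": 14}

```text
time_s: 17.82
position: [0.4407, -0.058, 0.0909]
orientation: [0.703, 0.711, 0.002, 0.002]
force: [0.7, 1.0, -2.6]
grip_width: 0.0173
```

Emit:
jog_arm:
  targets:
    - {"wx": 0,"wy": 0,"wz": 0,"dx": 0,"dy": 0,"dz": -18,"jaw": 14}
    - {"wx": 0,"wy": 0,"wz": 0,"dx": 0,"dy": 0,"dz": -30,"jaw": 14}
    - {"wx": 0,"wy": 0,"wz": 0,"dx": 0,"dy": 0,"dz": -35,"jaw": 14}
    - {"wx": 0,"wy": 0,"wz": 0,"dx": 0,"dy": 0,"dz": -37,"jaw": 14}
    - {"wx": 0,"wy": 0,"wz": 0,"dx": 0,"dy": 0,"dz": -37,"jaw": 14}

```text
time_s: 18.45
position: [0.4395, -0.0555, 0.0532]
orientation: [0.702, 0.712, 0.0, 0.0]
force: [0.2, 0.5, -2.1]
grip_width: 0.0174
```

```bash
python3 - <<'E'
from h import *
d=snap('scene','s6'); w=snap('wrist','w7')
s=robot.read_state(); print(s['time_s'],s['position'],s['force'],s['torque'],s['grip_width'])
cv2.imwrite('pics/c6.png',cv2.resize(d['pixels'][130:250,330:490],None,fx=5,fy=5)[:,:,::-1])
E
```

```text
18.55 [ 0.43945047 -0.05557944  0.05317645] [ 0.10588581 -0.35377968 -1.5467415 ] [0.05092098 0.00159675 0.00537178] 0.01716811465952372
```

View pics/c6.png

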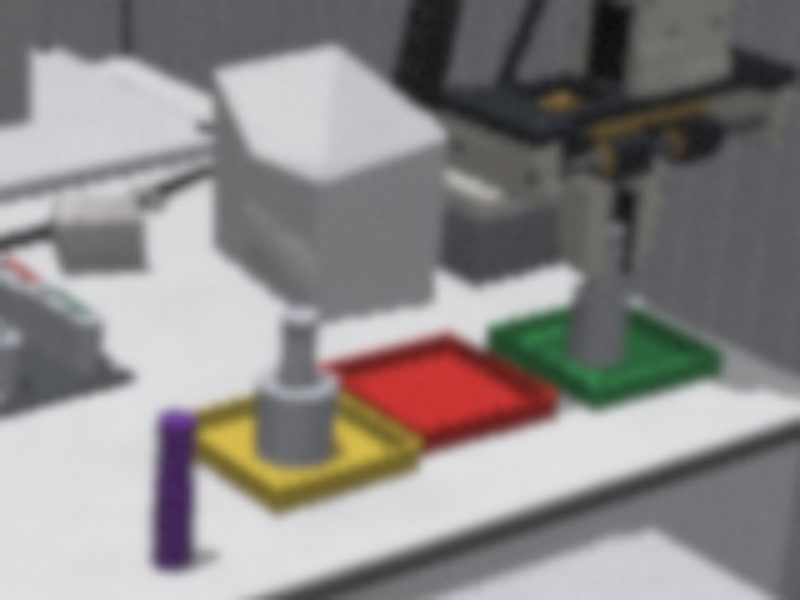

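View pics/w7.png

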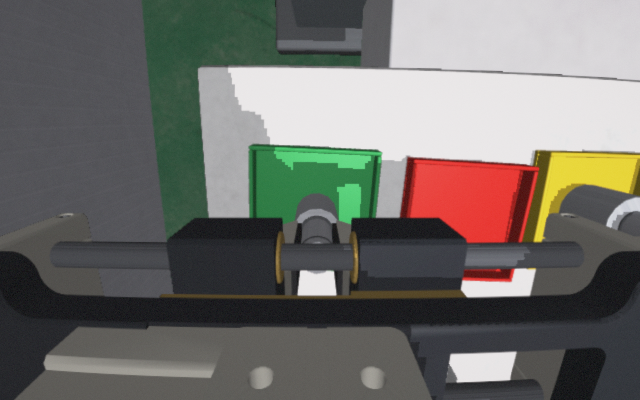

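Emit:
jog_arm:
  targets:
    - {"wx": 0,"wy": 0,"wz": 0,"dx": 0,"dy": 0,"dz": -1.5,"jaw": 14}
    - {"wx": 0,"wy": 0,"wz": 0,"dx": 0,"dy": 0,"dz": -1.5,"jaw": 45}
    - {"wx": 0,"wy": 0,"wz": 0,"dx": 0,"dy": 0,"dz": -1.5,"jaw": 45}
    - {"wx": 0,"wy": 0,"wz": 0,"dx": 0,"dy": 0,"dz": -1.5,"jaw": 45}
    - {"wx": 0,"wy": 0,"wz": 0,"dx": 0,"dy": 0,"dz": 20,"jaw": 45}
    - {"wx": 0,"wy": 0,"wz": 0,"dx": 0,"dy": 0,"dz": 65,"jaw": 45}
    - {"wx": 0,"wy": 0,"wz": 0,"dx": 0,"dy": 20,"dz": 100,"jaw": 45}
    - {"wx": 0,"wy": 0,"wz": 0,"dx": 0,"dy": 70,"dz": 100,"jaw": 45}
    - {"wx": 0,"wy": 0,"wz": 0,"dx": 0,"dy": 125,"dz": 100,"jaw": 50}
    - {"wx": 0,"wy": 0,"wz": 0,"dx": 0,"dy": 180,"dz": 100,"jaw": 50}
    - {"wx": 0,"wy": 0,"wz": 0,"dx": -5,"dy": 235,"dz": 100,"jaw": 50}
    - {"wx": 0,"wy": 0,"wz": 0,"dx": -5,"dy": 290,"dz": 100,"jaw": 50}

```text
time_s: 20.05
position: [0.4336, 0.236, 0.1528]
orientation: [0.702, 0.712, -0.0, 0.0]
force: [1.1, -0.8, 0.8]
grip_width: 0.0498
```

Emit:
jog_arm:
  targets:
    - {"wx": 0,"wy": 0,"wz": 0,"dx": -5,"dy": 50,"dz": 0,"jaw": 50}
    - {"wx": 0,"wy": 0,"wz": 0,"dx": -10,"dy": 100,"dz": 0,"jaw": 50}
    - {"wx": 0,"wy": 0,"wz": 0,"dx": -10,"dy": 145,"dz": 0,"jaw": 50}
    - {"wx": 0,"wy": 0,"wz": 0,"dx": -10,"dy": 177,"dz": -10,"jaw": 50}
    - {"wx": 0,"wy": 0,"wz": 0,"dx": -10,"dy": 177,"dz": -20,"jaw": 50}
    - {"wx": 0,"wy": 0,"wz": 0,"dx": -10,"dy": 177,"dz": -20,"jaw": 50}
    - {"wx": 0,"wy": 0,"wz": 0,"dx": -10,"dy": 177,"dz": -20,"jaw": 50}

```text
time_s: 20.92
position: [0.4246, 0.41, 0.1329]
orientation: [0.703, 0.711, -0.0, 0.0]
force: [1.2, -0.4, -0.3]
grip_width: 0.0499
```

```bash
python3 - <<'E'
from h import *
s=robot.read_state(); print(s['time_s'],s['position'],s['force'])
d=snap('scene','s7'); marks(d,'scene',['punch_b']); w=snap('wrist','w8'); marks(w,'wrist',['punch_b'])
cv2.imwrite('pics/c7.png',cv2.resize(d['pixels'][130:290,260:500],None,fx=3,fy=3)[:,:,::-1])
E
```

```text
20.925 [0.42458554 0.40996386 0.13292842] [ 1.21322076 -0.40271275 -0.32624026]
punch_b 0.75 [0.427 0.413 0.002] [297. 250.]
punch_b 0.63 [0.376 0.266 0.002] [365. 243.]
punch_b 0.56 [0.434 0.151 0.003] [390. 220.]
punch_b 0.55 [ 0.438 -0.054  0.004] [449. 201.]
punch_b 0.51 [ 0.386  0.466 -0.   ] [283. 266.]
punch_b 0.97 [ 0.422  0.412 -0.001] [316. 186.]
punch_b 0.75 [0.438 0.153 0.005] [ 72. 199.]
punch_b 0.73 [ 0.38   0.465 -0.001] [370. 145.]
punch_b 0.66 [0.382 0.264 0.004] [168. 145.]
```

View pics/c7.png

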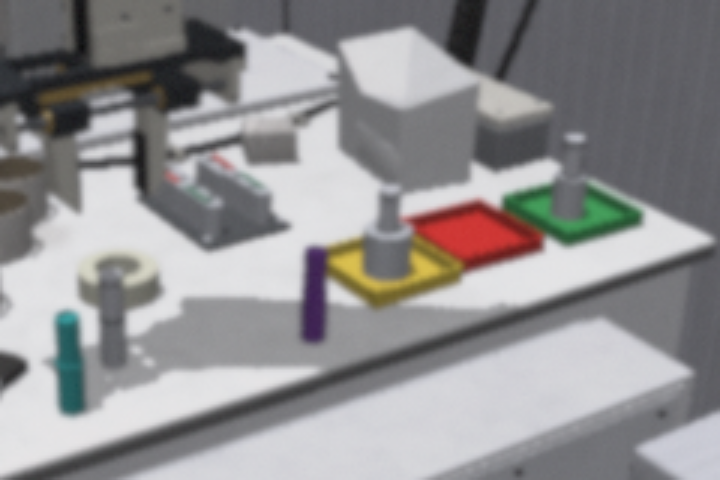

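View pics/w8.png

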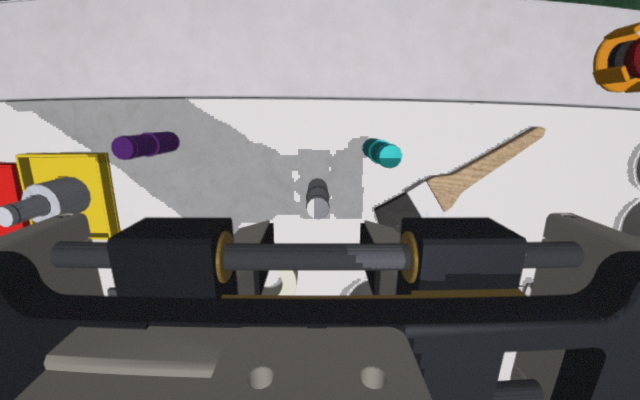

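Emit:
jog_arm:
  squeeze: 20
  targets:
    - {"wx": 0,"wy": 0,"wz": 0,"dx": -0.5,"dy": 1,"dz": -35,"jaw": 50}
    - {"wx": 0,"wy": 0,"wz": 0,"dx": -0.5,"dy": 1,"dz": -65,"jaw": 45}
    - {"wx": 0,"wy": 0,"wz": 0,"dx": -0.5,"dy": 1,"dz": -83,"jaw": 40}
    - {"wx": 0,"wy": 0,"wz": 0,"dx": -0.5,"dy": 1,"dz": -84,"jaw": 35}
    - {"wx": 0,"wy": 0,"wz": 0,"dx": -0.5,"dy": 1,"dz": -84,"jaw": 30}
    - {"wx": 0,"wy": 0,"wz": 0,"dx": -0.5,"dy": 1,"dz": -84,"jaw": 24}
    - {"wx": 0,"wy": 0,"wz": 0,"dx": -0.5,"dy": 1,"dz": -84,"jaw": 20}
    - {"wx": 0,"wy": 0,"wz": 0,"dx": -0.5,"dy": 1,"dz": -84,"jaw": 14}
    - {"wx": 0,"wy": 0,"wz": 0,"dx": -0.5,"dy": 1,"dz": -84,"jaw": 14}
    - {"wx": 0,"wy": 0,"wz": 0,"dx": -0.5,"dy": 1,"dz": -84,"jaw": 14}

```text
time_s: 22.38
position: [0.4239, 0.4123, 0.0492]
orientation: [0.702, 0.712, 0.0, 0.0]
force: [-0.7, -1.2, 5.6]
grip_width: 0.0176
```

```bash
python3 - <<'E'
from h import *
s=robot.read_state(); print(s['time_s'],s['position'],s['force'],s['grip_width'])
w=snap('wrist','w9')
cv2.imwrite('pics/c9.png',cv2.resize(w['pixels'][130:290,220:420],None,fx=4,fy=4)[:,:,::-1])
E
```

```text
22.375 [0.42389337 0.41234988 0.04920306] [-0.6554533  -1.24346745  5.55463762] 0.01759291458310749
```

View pics/c9.png

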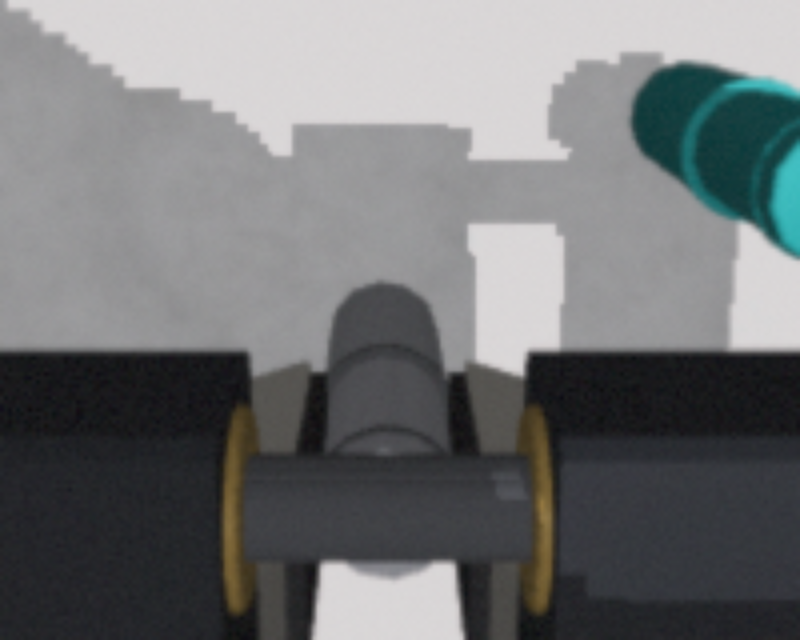

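Emit:
jog_arm:
  targets:
    - {"wx": 0,"wy": 0,"wz": 0,"dx": 0,"dy": 0,"dz": 6,"jaw": 14}
    - {"wx": 0,"wy": 0,"wz": 0,"dx": 0,"dy": -15,"dz": 11,"jaw": 14}
    - {"wx": 0,"wy": 0,"wz": 0,"dx": 0,"dy": -55,"dz": 11,"jaw": 14}
    - {"wx": 0,"wy": 0,"wz": 0,"dx": 5,"dy": -100,"dz": 11,"jaw": 14}
    - {"wx": 0,"wy": 0,"wz": 0,"dx": 20,"dy": -145,"dz": 11,"jaw": 14}
    - {"wx": 0,"wy": 0,"wz": 0,"dx": 50,"dy": -180,"dz": 11,"jaw": 14}
    - {"wx": 0,"wy": 0,"wz": 0,"dx": 85,"dy": -195,"dz": 11,"jaw": 14}
    - {"wx": 0,"wy": 0,"wz": 0,"dx": 108,"dy": -195,"dz": 11,"jaw": 14}
    - {"wx": 0,"wy": 0,"wz": 0,"dx": 111,"dy": -195,"dz": 11,"jaw": 14}
    - {"wx": 0,"wy": 0,"wz": 0,"dx": 111,"dy": -195,"dz": 11,"jaw": 14}
    - {"wx": 0,"wy": 0,"wz": 0,"dx": 111,"dy": -195,"dz": 11,"jaw": 14}

```text
time_s: 23.8
position: [0.5332, 0.2175, 0.0597]
orientation: [0.702, 0.712, -0.0, -0.0]
force: [-0.4, 0.1, -3.3]
grip_width: 0.0175
```

Emit:
jog_arm:
  targets:
    - {"wx": 0,"wy": 0,"wz": 0,"dx": 8,"dy": 0,"dz": 0,"jaw": 14}
    - {"wx": 0,"wy": 0,"wz": 0,"dx": 16,"dy": 0,"dz": 0,"jaw": 14}
    - {"wx": 0,"wy": 0,"wz": 0,"dx": 24,"dy": 0,"dz": 0,"jaw": 14}
    - {"wx": 0,"wy": 0,"wz": 0,"dx": 32,"dy": 0,"dz": 0,"jaw": 14}
    - {"wx": 0,"wy": 0,"wz": 0,"dx": 40,"dy": 0,"dz": 0,"jaw": 14}
    - {"wx": 0,"wy": 0,"wz": 0,"dx": 48,"dy": 0,"dz": 0,"jaw": 14}
    - {"wx": 0,"wy": 0,"wz": 0,"dx": 56,"dy": 0.3,"dz": 0,"jaw": 14}
    - {"wx": 0,"wy": 0,"wz": 0,"dx": 62,"dy": 0.3,"dz": 0,"jaw": 14}
    - {"wx": 0,"wy": 0,"wz": 0,"dx": 62,"dy": 0.3,"dz": 0,"jaw": 14}

```text
time_s: 24.92
position: [0.597, 0.2175, 0.0597]
orientation: [0.702, 0.712, 0.0, 0.0]
force: [-0.1, -0.2, -2.4]
grip_width: 0.0179
```

```bash
python3 - <<'E'
from h import *
s=robot.read_state(); print(s['time_s'],s['position'],s['force'],s['grip_width'])
E
```

```text
24.925 [0.59703447 0.21752418 0.05968925] [-0.0955854  -0.22098306 -2.37405324] 0.01793521224846107
```

Emit:
jog_arm:
  targets:
    - {"wx": 0,"wy": 0,"wz": 0,"dx": 4,"dy": 0,"dz": 0,"jaw": 14}
    - {"wx": 0,"wy": 0,"wz": 0,"dx": 7,"dy": 0,"dz": 0,"jaw": 14}
    - {"wx": 0,"wy": 0,"wz": 0,"dx": 10,"dy": 0,"dz": 0,"jaw": 14}
    - {"wx": 0,"wy": 0,"wz": 0,"dx": 13,"dy": 0,"dz": 0,"jaw": 14}

```text
time_s: 25.42
position: [0.6098, 0.2176, 0.0598]
orientation: [0.702, 0.712, 0.0, -0.0]
force: [0.3, -0.4, -2.2]
grip_width: 0.0175
```

Emit:
jog_arm:
  targets:
    - {"wx": 0,"wy": 0,"wz": 0,"dx": 4,"dy": 0,"dz": 0,"jaw": 14}
    - {"wx": 0,"wy": 0,"wz": 0,"dx": 8,"dy": 0,"dz": 0,"jaw": 14}
    - {"wx": 0,"wy": 0,"wz": 0,"dx": 13,"dy": 0.2,"dz": 0,"jaw": 14}
    - {"wx": 0,"wy": 0,"wz": 0,"dx": 19,"dy": 0.2,"dz": 0,"jaw": 14}
    - {"wx": 0,"wy": 0,"wz": 0,"dx": 25,"dy": 0.3,"dz": 0,"jaw": 14}
    - {"wx": 0,"wy": 0,"wz": 0,"dx": 25,"dy": 0.3,"dz": 0,"jaw": 14}

```text
time_s: 26.18
position: [0.6352, 0.2177, 0.0597]
orientation: [0.702, 0.712, 0.0, 0.0]
force: [0.7, -0.9, -2.3]
grip_width: 0.0178
```

```bash
python3 - <<'E'
from h import *
s=robot.read_state(); print(s['time_s'],s['position'],s['force'],s['grip_width'])
d=snap('scene','s10')
cv2.imwrite('pics/c10.png',cv2.resize(d['pixels'][130:250,280:440],None,fx=5,fy=5)[:,:,::-1])
E
```

```text
26.175 [0.63519245 0.21773011 0.05970448] [ 0.73122547 -0.9237688  -2.27261873] 0.01784411063335558
```

View pics/c10.png

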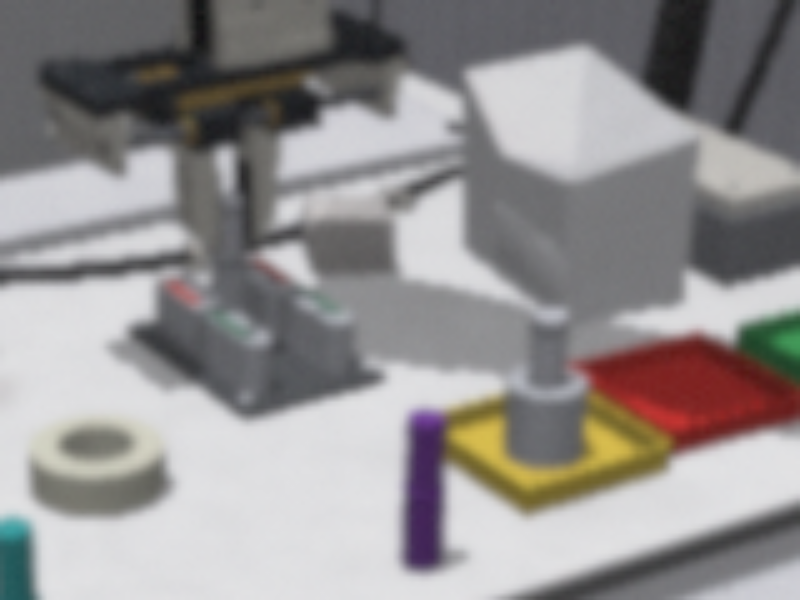

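Emit:
jog_arm:
  targets:
    - {"wx": 0,"wy": 0,"wz": 0,"dx": 0,"dy": 0,"dz": 15,"jaw": 14}
    - {"wx": 0,"wy": 0,"wz": 0,"dx": 0,"dy": 0,"dz": 50,"jaw": 14}
    - {"wx": 0,"wy": 0,"wz": 0,"dx": -20,"dy": 0,"dz": 90,"jaw": 14}
    - {"wx": 0,"wy": 0,"wz": 0,"dx": -60,"dy": 0,"dz": 95,"jaw": 14}
    - {"wx": 0,"wy": 0,"wz": 0,"dx": -105,"dy": -5,"dz": 95,"jaw": 14}
    - {"wx": 0,"wy": 0,"wz": 0,"dx": -145,"dy": -25,"dz": 95,"jaw": 14}
    - {"wx": 0,"wy": 0,"wz": 0,"dx": -175,"dy": -65,"dz": 95,"jaw": 14}
    - {"wx": 0,"wy": 0,"wz": 0,"dx": -189,"dy": -110,"dz": 95,"jaw": 14}
    - {"wx": 0,"wy": 0,"wz": 0,"dx": -189,"dy": -145,"dz": 90,"jaw": 14}
    - {"wx": 0,"wy": 0,"wz": 0,"dx": -189,"dy": -163.5,"dz": 60,"jaw": 14}
    - {"wx": 0,"wy": 0,"wz": 0,"dx": -189,"dy": -163.5,"dz": 30,"jaw": 14}
    - {"wx": 0,"wy": 0,"wz": 0,"dx": -189,"dy": -163.5,"dz": 10,"jaw": 14}

```text
time_s: 27.72
position: [0.4457, 0.0542, 0.0698]
orientation: [0.702, 0.712, 0.0, 0.0]
force: [0.0, -0.5, -2.3]
grip_width: 0.0172
```

Emit:
jog_arm:
  targets:
    - {"wx": 0,"wy": 0,"wz": 0,"dx": 0,"dy": 0,"dz": -10,"jaw": 14}
    - {"wx": 0,"wy": 0,"wz": 0,"dx": 0,"dy": 0,"dz": -15,"jaw": 14}
    - {"wx": 0,"wy": 0,"wz": 0,"dx": 0,"dy": 0,"dz": -17,"jaw": 14}
    - {"wx": 0,"wy": 0,"wz": 0,"dx": 0,"dy": 0,"dz": -17,"jaw": 14}

```text
time_s: 28.22
position: [0.4459, 0.0545, 0.0532]
orientation: [0.702, 0.712, 0.0, 0.0]
force: [-0.2, 0.6, -2.8]
grip_width: 0.0175
```

```bash
python3 - <<'E'
from h import *
d=snap('scene','s11'); w=snap('wrist','w11')
s=robot.read_state(); print(s['time_s'],s['position'],s['force'],s['torque'],s['grip_width'])
cv2.imwrite('pics/c11.png',cv2.resize(d['pixels'][130:250,330:490],None,fx=5,fy=5)[:,:,::-1])
E
```

```text
28.325 [0.44590945 0.0544963  0.0531789 ] [ 0.14115799  0.19907894 -2.16716978] [0.06937108 0.02492544 0.05072837] 0.017204634782379602
```

View pics/c11.png

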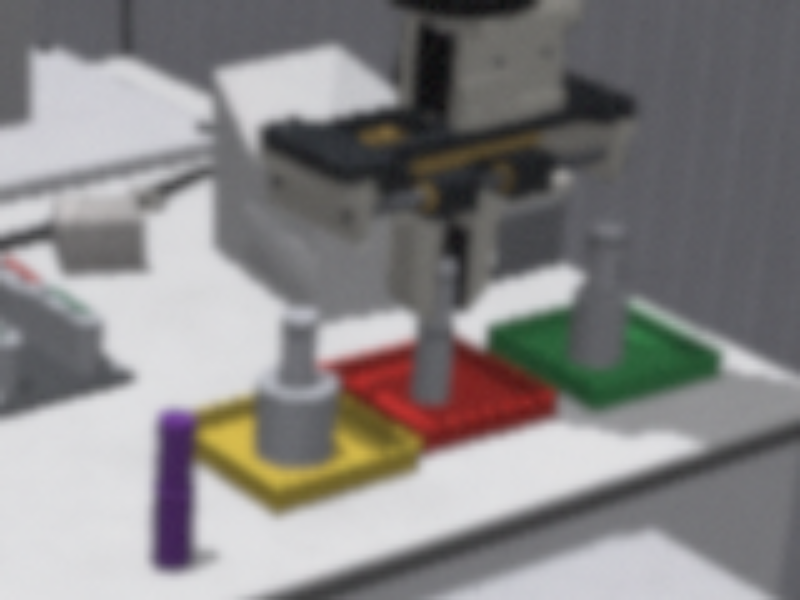

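View pics/w11.png

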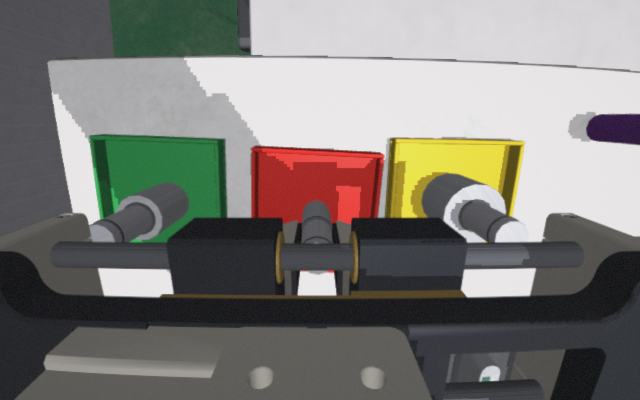

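Emit:
jog_arm:
  targets:
    - {"wx": 0,"wy": 0,"wz": 0,"dx": 0,"dy": 0,"dz": -1.5,"jaw": 14}
    - {"wx": 0,"wy": 0,"wz": 0,"dx": 0,"dy": 0,"dz": -1.5,"jaw": 14}
    - {"wx": 0,"wy": 0,"wz": 0,"dx": 0,"dy": 0,"dz": -1.5,"jaw": 40}
    - {"wx": 0,"wy": 0,"wz": 0,"dx": 0,"dy": 0,"dz": -1.5,"jaw": 40}
    - {"wx": 0,"wy": 0,"wz": 0,"dx": 0,"dy": 0,"dz": -1.5,"jaw": 40}
    - {"wx": 0,"wy": 0,"wz": 0,"dx": 0,"dy": 0,"dz": 15,"jaw": 40}
    - {"wx": 0,"wy": 0,"wz": 0,"dx": 0,"dy": 0,"dz": 60,"jaw": 40}
    - {"wx": 0,"wy": 0,"wz": 0,"dx": 0,"dy": 0,"dz": 115,"jaw": 40}
    - {"wx": 0,"wy": 0,"wz": 0,"dx": 20,"dy": 40,"dz": 150,"jaw": 40}
    - {"wx": 0,"wy": 0,"wz": 0,"dx": 40,"dy": 70,"dz": 150,"jaw": 40}
    - {"wx": 0,"wy": 0,"wz": 0,"dx": 40,"dy": 70,"dz": 150,"jaw": 40}

```text
time_s: 29.7
position: [0.4865, 0.1271, 0.203]
orientation: [0.701, 0.713, 0.001, -0.0]
force: [-1.6, -0.1, -0.9]
grip_width: 0.0398
```

```bash
python3 - <<'E'
from h import *
d=snap('scene','s12'); marks(d,'scene',['punch_b','tape_roll']); t=snap('top','t12'); marks(t,'top',['punch_b']); w=snap('wrist','w12'); marks(w,'wrist',['punch_b'])
s=robot.read_state(); print(s['time_s'],s['position'],s['force'],s['grip_width'])
cv2.imwrite('pics/c12.png',cv2.resize(d['pixels'][130:280,280:490],None,fx=3.8,fy=3.8)[:,:,::-1])
E
```

```text
punch_b 0.8 [0.386 0.467 0.001] [283. 266.]
punch_b 0.78 [ 0.442 -0.055  0.003] [448. 201.]
punch_b 0.78 [ 0.379  0.264 -0.002] [365. 244.]
punch_b 0.58 [0.436 0.151 0.003] [389. 220.]
punch_b 0.49 [ 0.452  0.058 -0.001] [414. 211.]
punch_b 0.6 [0.442 0.15  0.004] [360. 232.]
punch_b 0.57 [ 0.386  0.469 -0.001] [254. 251.]
punch_b 0.55 [ 0.384  0.265 -0.001] [322. 251.]
punch_b 0.96 [ 0.381  0.464 -0.   ] [590.  99.]
punch_b 0.73 [0.44  0.154 0.005] [341. 141.]
punch_b 0.72 [0.444 0.057 0.003] [261. 144.]
punch_b 0.67 [0.379 0.266 0.004] [437.  90.]
punch_b 0.66 [ 0.435 -0.055 -0.003] [172. 135.]
30.05 [0.48518455 0.12347163 0.20255399] [ 0.28117247 -0.08438147 -0.35182906] 0.0398419368074301
```

View pics/c12.png

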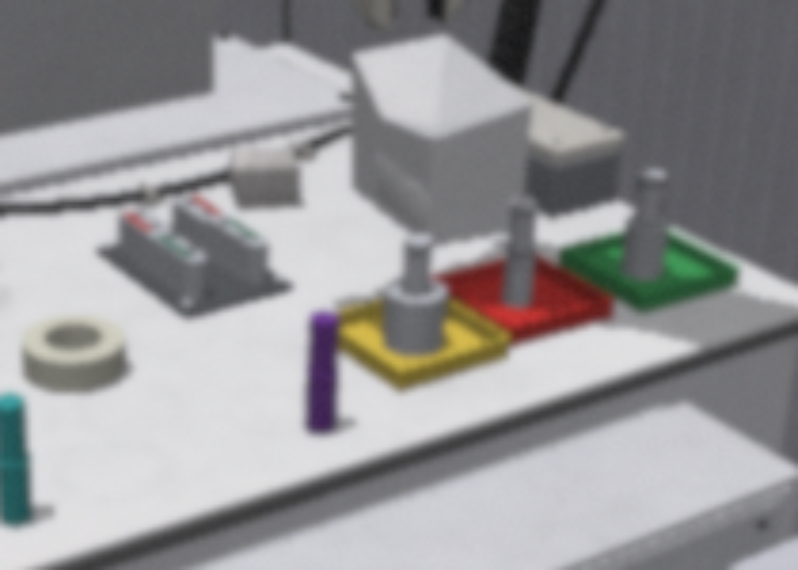

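View pics/w12.png

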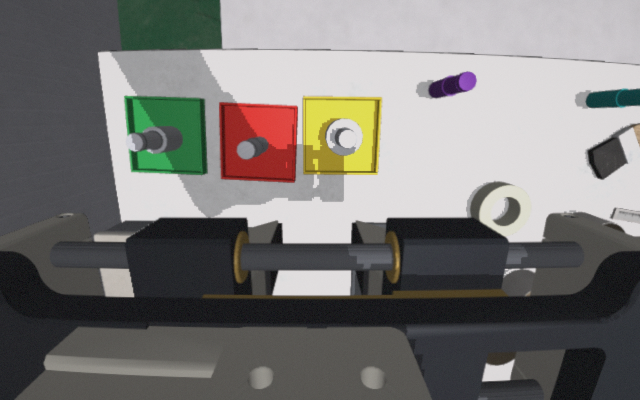

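All three stand upright near the centres of their trays: yellow at (343,138), red at (252,148) and green at (160,138) in the wrist picture. The robot is clear and the decoys and tape roll look unmoved, so I am handing in.

```bash
python3 -c "
from plant import robot
print(robot.job_done())"
```

```text
the job is handed in; nothing more can be done
None
```

I checked all three punches in the gauge one at a time, stood each in its tray before taking the next, and handed the job in at about 30 s of the 72 s allowed.

| Body | Where it stopped in the gauge | Push force | Tray |
|---|---|---|---|
| 40 mm | At the mouth of the green slot | About 5 N | Yellow |
| 30 mm | Passed the green slot, stopped at the step | About 5 N | Green |
| 20 mm | About 21 mm into the red slot | None felt | Red |

**Last checks:** The final pictures show all three upright near the centres of their trays. The network positions agree with the tray centres I measured to about 7 mm or better. The gripper is clear at z = 0.20 m with no force on the tool. The tape roll and the turquoise and purple look-alikes look unmoved. I did not re-measure the V block, but nothing was moved near it.

**Disagreed or uncertain:**
- **40 mm stop:** The tool read about 4 mm further in than the stop position given. I think the punch pivoted slightly in the grip when it touched; it stood upright once released.
- **Sideways force:** I felt up to 3 N sideways at the mouth, so my estimate of the slot centre there may be about 1 mm off.
- **Final top view:** The top camera's network listed only the punch in the yellow tray. The scene and wrist cameras listed all three.

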